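# Flip the hex key and lever the stiff clamp screw back to its stop

## Task

Open the shaft clamp: take the big L-shaped hex key out of the tool block, flip it so that its short arm goes fully home in the socket of the stiff screw on top of the clamp, and pull the end of the long arm round anticlockwise, seen from above. Keep on until the screw comes up solid against its retaining ring, which it does somewhere within the next quarter turn, but do not strain the ring (no more than 20 N at the end of the long arm). Let go and leave the key sitting in the screw, without knocking the other things about or leaning on the clamp.

Things in the scene. Friction and masses are not known exactly. Their poses are not given: they have to be found in the camera images.
- key_bend (a point): Where the centre lines of the key's two arms would meet (at 45 degrees, the bar's own centre passes 6 mm inside). x: along the short arm, tip at 56 mm. -z: along the long arm, tip at 140 mm. y: square to both; two of the bar's flats face +y and -y, so fingers close along y on 14 mm, at the bend too.
- short_tip (a point): Centre of the end face of the key's short arm, 56 mm from key_bend along x; the last 3 mm taper. Same axes as key_bend.
- long_tip (a point): Centre of the end face of the key's long arm, 140 mm from key_bend along -z; the last 3 mm taper. Same axes as key_bend.
- parking_hole (a point): Centre of the mouth of the round hole, 20 mm wide and 48 mm deep, in the top of the slanted wooden tool block (46 x 50 x 60 mm, leaning 25 degrees, on a steel foot 76 x 60 mm, fixed). z: out of the hole along its axis, 25 degrees off vertical; the key must be drawn 50 mm that way to come out.
- socket_mouth (a point): Centre of the mouth of the screw's hexagonal socket, 77 mm above the work surface. Screw head: round, dark steel, 26 mm wide, 24 mm high. Socket: 15 mm across flats (0.5 mm play each side of the key, about 5 degrees free turn each way), 20 mm deep. z up, x to a corner of the hexagon; a key with its short arm down fits with its long arm along x or any multiple of 60 degrees from it.
- socket_floor (a point): Centre of the socket's floor, 20 mm below socket_mouth, same axes. With the key home its short_tip stands here and its long arm lies level 113 mm above the work surface; let go, the long arm droops about 6 degrees in the play and the key stays in.
- screw (a joint): Screw angle in its threaded collar, rad, growing anticlockwise seen from above (backing off). Starts 0.45 to 1.0 below 0 and turns stiffly, against 0.5 N m of friction (4 N at the end of the long arm); at 0 it comes up against the retaining ring and turns no further.
- drive_ring: Bystander: black toothed belt pulley, 66 mm wide, 26 mm high; origin at the centre of its underside.
- small_hex_key: Bystander: thin hex key 83 mm long, 6 mm thick, lying flat, far too small for the screw; origin at the centre of its underside.
- spare_screw: Bystander: small loose cap screw 52 mm long, 16 mm high, lying; origin at the centre of its underside.
- bush: Bystander: flanged brass bush 38 mm wide, 34 mm high; origin at the centre of its underside.
- clamp: The fixed shaft clamp that carries the screw upright on top: aluminium block 50 x 60 mm, top at 51 mm, on a base plate 86 x 76 mm, a steel shaft through it. Origin at the centre of its underside, z up.
- key: The big L-shaped hex key, dark steel hexagonal bar 14 mm across flats, 0.24 kg, bend radius 14 mm. Point and axes as key_bend. It starts with the long arm down in the tool block's slanted hole, leaning about 30 degrees off vertical towards the side where the short arm sticks out and dips; bend 149 mm above the work surface. Centre of mass 45 mm from the bend along -z, 9 mm along x.
- collar (a joint): Twist, rad, of the threaded collar (flat ring, 33 mm wide, under the screw head) in which the screw turns; anticlockwise positive, a stiff spring of 40 N m per rad: 0.0125 while the screw turns, more when the screw bears on its retaining ring and is still pulled (0.02 is 0.8 N m, 0.06 is 2.4 N m, about 20 N at the end of the long arm).

How it is judged:
On the way, in this order (a step that is already met when the one before it is completed fails the run):
1. the key's short arm is fully home in the screw's socket (horizontal distance between short_tip and socket_floor below 0.004 m and z of short_tip in the frame of socket_floor below 0.005 m and angle between the x axis of key_bend and the z axis of socket_floor, either way round below 0.17 rad), for 0.2 s.
2. with the short arm home, the screw is levered round until it bears on its retaining ring (pulled there with at least 0.7 N m) (all of step 1 and value of joint screw above -0.02 rad and value of joint collar above 0.0175 rad), for 0.1 s.
At the end, for the whole second after the job is handed in: the screw is backed off against its retaining ring (within 0.04 rad) and the key rests, let go, with its short arm in the socket: tip within 4 mm of the axis and 5 mm of the floor, arm within 10 degrees of the screw's axis (all of step 1 and value of joint screw above -0.04 rad and linear speed of key below 0.02 m/s and contact force between the fingers and key below 0.1 N); the robot touches nothing.
It fails at once if the retaining ring is strained past its limit (2.8 N m) (value of joint collar above 0.07 rad).
It fails at once if the gripper leans on the clamp with more than 25 N (contact force between the arm and clamp above 25 N).
It fails at once if a bystander is moved by more than 30 mm (distance of any of drive_ring, small_hex_key, spare_screw, bush from where it was at the start of the episode above 0.03 m).
It also fails if it takes over 72 s, if anything falls off the work surface, if the arm or the gripper's body presses on something with over 40 N, if the wrist force passes 120 N, or if a joint passes its speed limit or range.

## Robot

A 7-joint arm with a two-finger parallel gripper is mounted at the origin on a cart in front of the work surface, level with it; the furniture and walls round the work are solid. World frame = base frame: x ahead of the robot, y to its left, z up, the work surface at z = 0. Lengths are in m, angles in rad, forces in N, time in s.
With the tool pointing down it reaches from about 0.4 to 0.85 m from the base axis. Payload 10.4 kg.
Tool frame: the origin (TCP) lies at the very end of the fingers, on their centre line; the grasp point (between the pads) lies 19 mm behind it; z points along the fingers, y is the line along which they close (so a half turn about z gives the same grasp; the last joint's range is limited). The gripper opens to 87 mm and grips with 3 to 60 N. Pads are 19 mm wide; open, the fingers measure 117 mm over their backs; the gripper's body (75 mm by 190 mm) begins 51 mm behind the grasp point.
Start: joints at [-1.294, 0.332, -0.065, 1.46, 0.022, 1.35, -0.088], TCP at [0.185, 0.597, 0.223] pointing down, gripper open.
Joint ranges: [-2.6, 2.6], [-0.5, 2.12], [-1.47, 1.34], [0.16, 2.42], [-1.27, 4.41], [0.06, 2.06], [-2.6, 2.6]. Speed limits (rad/s): [2.22, 2.22, 2.79, 2.79, 3.14, 3.14, 3.14].

## Interface

Orientations are given as a 3x3 rotation matrix whose columns are the frame's x, y, z axes.
In Python, from station import r gives the robot as it stands. The module is installed in compiled form; this text tells all that it offers.
- The arm moves only by the shell command python3 -m creep 'ROWS' [FORCE]. ROWS is JSON, a list of rows, each an object of numbers: "tx", "ty", "tz": the shift along the tool's x, y, z in m; "turn": the turn about the tool's z in rad; "fingers": the opening, from -1 (shut) to 1 (fully open). In form: [{"tx": .., "ty": .., "tz": .., "turn": .., "fingers": ..}, ...]. A call has 1 to 8 rows; each row is the pose to reach, as a shift and turn from the pose commanded when the call began, along the tool's axes at that moment; what a row does not reach only later rows make up. A row lasts 1/10 s, in which the tool goes at most 50 mm and 8.59 degrees, less where a joint would pass 70% of its speed; a pose out of reach is approached as far as the arm can. A call with a gripper value outside its range is refused whole. The fingers move at their own pace and stop on an object; FORCE is the grip in N (left out, the last holds). Time passes only in rows, so rows that repeat a pose let the fingers close. It gives the time, the measured TCP pose, the force, the opening and the grip force at its end, in the units of the state.
- r.sense(): the state, without advancing time (a new reading comes with each control period).
- r.snapshot(name): name is "side" or "top"; returns a dict with "image" (420x560x3 uint8, red, green, blue), "fx", "fy", "cx", "cy" (pixels), "distortion" ([k1, k2, p1, p2, k3] as OpenCV has them; the pictures are not rectified), "R" (3x3) and "t" (3): a world point X has camera coordinates R X + t. Camera axes: x right, y down, z forward; pixel columns grow to the right and rows downward; lengths in m; the calibration is good to about 2 mm. A picture is of the moment at which its call begins. There is no depth.
- r.job_done(): hands the job in; it is judged then, once.
Trained networks look in the newest picture that a camera, given by its name, has taken for a name from the list of things; names that differ only in an ending like _2 or _b are one class to them, and where a whole thing is asked for, a point or a joint stands for the part that bears it (a point fixed in the world has none). Each returns a list of dicts, best first, with "conf" (0 to 1); they miss things now and then, are a little off and sometimes report something else, mostly with a low value. They report only what shows in the picture. A call takes as long as a camera call.
- r.outline_of(camera, target): "region" (420x560 bool, what is visible of it) and "extent" ([centre column, centre row, width, height] in pixels, round what is visible of it).
The state is a dict: "time": time; "q": joint angles; "joint_vel": joint speeds; "tau": joint torques, N m; "ee_pos": TCP position; "tcp_rot": TCP orientation; "force": force on the tool from outside, world axes, zero at the start; "torque": the same for the moment, N m; "width": finger opening in m; "grip_force": force on a finger pad.
Only numpy, scipy, OpenCV 4.12 (cv2) and the standard library are available. Lean on these libraries where they do the work, as an engineer would, in place of code of your own. Each camera call takes 0.05 s, during which the arm holds its last target. There are 200 camera calls.

## Working session

There is one attempt and no reset: what is moved stays moved. The work goes in short steps, Python scripts to look and compute and a shell command to move; the robot and the scene stay as the last step left them, time stands still between calls to the robot, and variables do not carry over. Pictures are saved under pics/ and viewed, at most 12 in all, crops included, and the job is handed in when it is done.

```bash
mkdir -p pics
cat > h.py <<'E'
from station import r
import numpy as np, cv2
def shot(n,save=None):
    s=r.snapshot(n)
    if save: cv2.imwrite('pics/'+save,cv2.cvtColor(s['image'],cv2.COLOR_RGB2BGR))
    K=np.array([[s['fx'],0,s['cx']],[0,s['fy'],s['cy']],[0,0,1.]]);s['K']=K
    s['D']=np.array(s['distortion'],float);s['R']=np.array(s['R']);s['t']=np.array(s['t']);return s
def ray(s,uv):
    p=cv2.undistortPoints(np.array([[uv]],float),s['K'],s['D'])[0,0]
    return -s['R'].T@s['t'], s['R'].T@np.array([p[0],p[1],1.])
def onz(s,uv,z):
    c,d=ray(s,uv);return c+d*(z-c[2])/d[2]
def proj(s,X):
    X=np.atleast_2d(np.array(X,float))
    return cv2.projectPoints(X,cv2.Rodrigues(s['R'])[0],s['t'],s['K'],s['D'])[0][:,0]
def tri(rays):
    A=0;b=0
    for c,d in rays:
        d=d/np.linalg.norm(d);P=np.eye(3)-np.outer(d,d);A=A+P;b=b+P@c
    return np.linalg.solve(A,b)
E
python3 - <<'E'
from h import *
np.set_printoptions(precision=4,suppress=True)
st=r.sense();print({k:st[k] for k in('time','ee_pos','tcp_rot','force','width')})
for n in('top','side'):
    s=shot(n,n+'0.png');print(n,'cam',-s['R'].T@s['t'],s['R'].round(2).tolist(),s['fx'])
    for t in('key','key_bend','short_tip','parking_hole','socket_mouth','clamp','screw','bush','drive_ring','small_hex_key','spare_screw'):
        try:
            o=r.outline_of(n,t);print(t,[(round(x['conf'],2),np.round(x['extent']).tolist(),int(x['region'].sum())) for x in o[:2]])
        except Exception as e: print(t,e)
E
```

```text
{'time': 0.0, 'ee_pos': array([0.1845, 0.5967, 0.2217]), 'tcp_rot': array([[-0.9554,  0.2953, -0.0003],
       [ 0.2953,  0.9554, -0.0014],
       [-0.0001, -0.0014, -1.    ]]), 'force': array([ 0.3431, -0.1818,  1.2171]), 'width': 0.08691567438488439}
top cam [0.4868 0.0063 1.0056] [[0.01, -1.0, -0.04], [-0.99, -0.01, -0.1], [0.1, 0.04, -0.99]] 534.7994945729691
key [(0.73, [289.0, 261.0, 56.0, 49.0], 615)]
key_bend [(0.79, [289.0, 260.0, 52.0, 37.0], 549), (0.6, [368.0, 230.0, 24.0, 7.0], 130)]
short_tip [(0.74, [291.0, 259.0, 54.0, 40.0], 601), (0.7, [300.0, 198.0, 17.0, 14.0], 208)]
parking_hole [(0.59, [263.0, 283.0, 44.0, 48.0], 1162)]
socket_mouth [(0.72, [300.0, 200.0, 14.0, 17.0], 196)]
clamp [(0.69, [301.0, 205.0, 45.0, 49.0], 1818)]
screw [(0.6, [300.0, 201.0, 18.0, 17.0], 208)]
bush [(0.67, [357.0, 276.0, 20.0, 24.0], 299)]
drive_ring [(0.69, [244.0, 155.0, 34.0, 39.0], 990)]
small_hex_key [(0.66, [292.0, 158.0, 46.0, 25.0], 179)]
spare_screw [(0.58, [366.0, 230.0, 33.0, 8.0], 127)]
side cam [0.4837 0.8295 0.4929] [[-0.99, -0.14, -0.01], [-0.05, 0.4, -0.91], [0.13, -0.9, -0.41]] 483.2105024356093
key [(0.94, [324.0, 233.0, 33.0, 48.0], 590)]
key_bend [(0.84, [323.0, 236.0, 32.0, 55.0], 598)]
short_tip [(0.63, [325.0, 234.0, 36.0, 58.0], 650)]
parking_hole [(0.61, [345.0, 286.0, 49.0, 56.0], 1926), (0.23, [325.0, 234.0, 25.0, 54.0], 627)]
socket_mouth [(0.6, [270.0, 244.0, 13.0, 16.0], 222)]
clamp [(0.86, [267.0, 262.0, 54.0, 50.0], 1693)]
screw [(0.65, [268.0, 244.0, 17.0, 14.0], 253)]
bush [(0.59, [342.0, 245.0, 7.0, 13.0], 75)]
drive_ring []
small_hex_key [(0.6, [221.0, 274.0, 14.0, 20.0], 74)]
spare_screw []
```

Run:
```python
import cv2,numpy as np
a=cv2.imread('pics/top0.png');b=cv2.imread('pics/side0.png')
A=cv2.resize(a[130:310,220:400],None,fx=3.3,fy=3.3,interpolation=3);B=cv2.resize(b[180:330,215:400],None,fx=3.3,fy=3.3,interpolation=3)
cv2.imwrite('pics/a.png',A);cv2.imwrite('pics/b.png',B)
```

```text
(no output)
```

View pics/a.png

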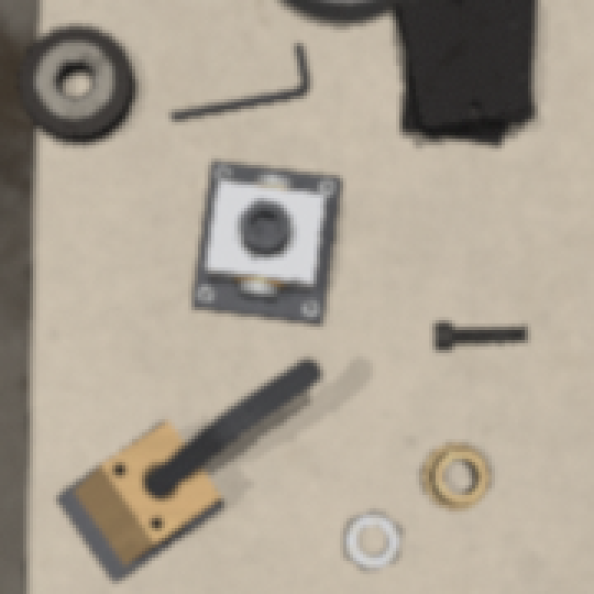

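View pics/b.png

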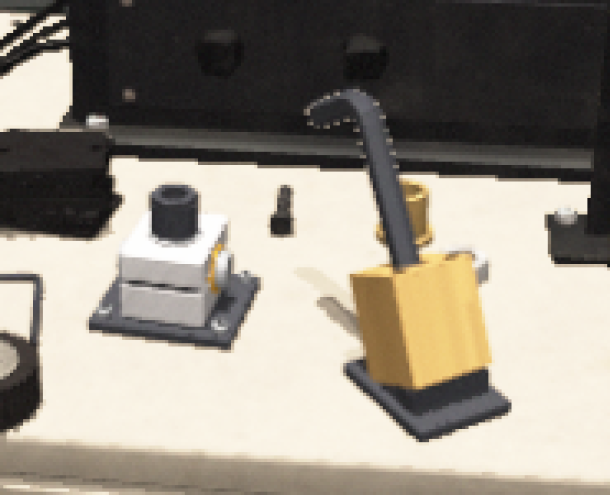

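```bash
cat > fit.py <<'E'
from h import *
from scipy.optimize import minimize
def keypts(p):
    x,y,z,yaw,lean=p; h=np.array([np.cos(yaw),np.sin(yaw),0]);k=np.array([0,0,1.])
    sx=np.cos(lean)*h-np.sin(lean)*k; lz=np.sin(lean)*h+np.cos(lean)*k
    b=np.array([x,y,z]);a=np.linspace(0,np.pi/2,6)
    L=[b+56*1e-3*sx]
    L+=[b+.014*(1-np.sin(t))*sx-.014*(1-np.cos(t))*lz for t in a]
    return np.array(L),b,sx,lz
def mask(s,p,end):
    L,b,sx,lz=keypts(p);L=np.vstack([L,b-end*lz]);q=proj(s,L)
    d=np.linalg.norm(s['R']@b+s['t']);w=.0148*s['fx']/d*8
    m=np.zeros((420*4,560*4),np.uint8)
    cv2.polylines(m,[np.round((q*4+1.5)*16).astype(np.int32)],False,255,int(round(w/2)),cv2.LINE_AA,4)
    return cv2.resize(m,(560,420),interpolation=cv2.INTER_AREA)/255.
E
python3 - <<'E'
from fit import *
np.set_printoptions(precision=4,suppress=True)
S={n:shot(n) for n in('top','side')}
M={n:np.mean([r.outline_of(n,'key')[0]['region'] for _ in range(1)],0) for n in S}
gM={n:cv2.GaussianBlur(M[n].astype(float),(0,0),1.2) for n in S}
def cost(p):
    e=(p[2]-.069)/np.cos(p[4]) if 0 else .092
    return sum(((cv2.GaussianBlur(mask(S[n],p,e),(0,0),1.2)-gM[n])**2).sum() for n in S)+((p[4]-.52)/.1)**2*3+((p[2]-.149)/.003)**2*3
T=onz(S['top'],(314.5,242),.122);H=onz(S['top'],(268.5,275.5),.069);print('tip',T,'hole',H)
d=(T-H)[:2];yaw=np.arctan2(d[1],d[0]);b=T[:2]-.048*d/np.linalg.norm(d)
best=None
for dy in(-.1,0,.1):
    o=minimize(cost,[b[0],b[1],.149,yaw+dy,.52],method='Nelder-Mead',options=dict(initial_simplex=np.array([b[0],b[1],.149,yaw+dy,.52])+np.vstack([np.zeros(5),np.diag([.01,.01,.005,.1,.08])]),maxiter=400))
    print(o.x,o.fun)
    if best is None or o.fun<best.fun:best=o
L,bb,sx,lz=keypts(best.x);print('areas',[M[n].sum() for n in M],'bend',bb,'tip',L[0],'G45',bb-.045*lz,'hole',bb-.092*lz)
c={}
for n in S:
    for t in('socket_mouth','screw'):
        o=r.outline_of(n,t)[0];ys,xs=np.nonzero(o['region']);c[n,t]=(xs.mean(),ys.mean(),xs.min(),xs.max(),ys.min(),ys.max());print(n,t,np.round(c[n,t],1))
print('screw head top via top cam',onz(S['top'],(300.3,199.),.077))
print('tri screw', tri([ray(S[n],c[n,'screw'][:2]) for n in S]))
st=r.sense();print(st['q'])
# socket phase
I=np.mean([shot('top')['image'].astype(float).mean(2) for _ in range(4)],0)
np.save('I.npy',I);print(I[190:210,289:312].round().astype(int))
E
```

```text
tip [ 0.5381 -0.0025  0.122 ] hole [0.4819 0.0769 0.069 ]
[ 0.5089  0.0398  0.1492 -0.9483  0.5271] 47.069754901360405
[ 0.509   0.0397  0.1492 -0.9492  0.5294] 46.96873921880604
[ 0.509   0.0397  0.1492 -0.9485  0.5305] 46.983491572352555
areas [np.float64(488.0), np.float64(640.0)] bend [0.509  0.0397 0.1492] tip [0.5371 0.0004 0.121 ] G45 [0.4958 0.0582 0.1104] hole [0.4819 0.0775 0.0698]
top socket_mouth [300.1 198.4 293.  307.  191.  206. ]
top screw [299.5 198.6 292.  307.  191.  206. ]
side socket_mouth [267.9 244.3 261.  276.  236.  253. ]
side screw [267.9 244.  261.  275.  236.  252. ]
screw head top via top cam [0.6159 0.0224 0.077 ]
tri screw [0.6172 0.0239 0.0651]
[-1.2936  0.3322 -0.0647  1.4601  0.0216  1.3499 -0.0885]
[[215 215 215 215 215 215 212 201 183 168 164 174 183 192 199 207 214 215
  215 215 215 215 215]
 [214 215 215 215 215 212 198 170 141 123 119 125 134 142 156 177 197 210
  215 215 215 215 215]
 [214 215 215 216 212 198 169 133 107  98  95  94  97 101 112 131 161 194
  212 215 215 215 215]
 [215 215 215 212 197 168 132 105  91  84  77  77  82  87  93 102
[... 884 characters left out ...]
116 162 192 209 214]
 [214 214 208 188 139  92  86  92  93  93  95  99 100  97  92  84  74  88
  130 171 199 212 215]
 [215 215 213 197 157 109  81  78  82  86  90  92  93  89  81  70  73 109
  153 182 205 214 215]
 [214 215 215 207 183 145 107  80  69  71  75  77  76  71  65  67  92 135
  175 199 211 215 215]
 [215 215 215 214 204 180 147 112  89  80  74  71  72  77  89 101 129 168
  198 211 215 215 215]
 [215 215 215 215 214 203 180 150 132 130 125 118 122 132 146 155 170 196
  211 215 215 215 215]
 [215 214 214 215 215 213 202 182 173 180 182 175 179 187 195 199 203 211
  215 215 214 215 214]
 [215 215 215 215 215 215 213 206 203 208 210 207 209 211 214 215 215 215
  215 215 215 214 214]]
```

```bash
python3 -m creep '[{"tx":-0.035,"ty":-0.032,"tz":0,"turn":0.08,"fingers":1},{"tx":-0.07,"ty":-0.065,"turn":0.16,"fingers":1},{"tx":-0.105,"ty":-0.097,"turn":0.24,"fingers":1},{"tx":-0.14,"ty":-0.13,"turn":0.32,"fingers":1},{"tx":-0.175,"ty":-0.162,"turn":0.4,"fingers":1},{"tx":-0.21,"ty":-0.194,"turn":0.48,"fingers":1},{"tx":-0.245,"ty":-0.227,"turn":0.56,"fingers":1},{"tx":-0.28,"ty":-0.259,"turn":0.649,"fingers":1}]'
cat > to.py <<'E'
import sys
from h import *
np.set_printoptions(precision=4,suppress=True)
def delta(P,yaw=None):
    s=r.sense();R=np.array(s['tcp_rot']);d=R.T@(np.array(P)-s['ee_pos'])
    ang=np.arctan2(R[1,0],R[0,0]);t=None if yaw is None else -(((yaw-ang)+np.pi)%(2*np.pi)-np.pi)
    return d.round(4),t,np.array(s['ee_pos']).round(4),round(ang,3),s['time']
if __name__=='__main__':
    a=[float(x) for x in sys.argv[1:]];s=r.sense();print(*delta(a[:3],a[3] if len(a)>3 else None),'q',np.round(s['q'],2),'F',np.round(s['force'],1),'T',np.round(s['torque'],2),'w',round(s['width'],4),round(s['grip_force'],1))
E
python3 to.py .4958 .0582 .0914 2.193
python3 - <<'E'
from h import *
from scipy.optimize import minimize
I=np.load('I.npy');s=shot('top');U=8
vv,uu=np.mgrid[188:210,290:311]
def hexm(c,z,ph,R):
    a=ph+np.arange(6)*np.pi/3;return np.array([[c[0]+R*np.cos(t),c[1]+R*np.sin(t),z] for t in a])
def fill(P):
    m=np.zeros((22*U,21*U),np.uint8);q=(proj(s,P)-[290,188]+.5)*U-.5
    cv2.fillPoly(m,[np.round(q*16).astype(np.int32)],1,shift=4);return m
def circ(c,z,R): a=np.linspace(0,2*np.pi,60);return np.array([[c[0]+R*np.cos(t),c[1]+R*np.sin(t),z] for t in a])
def res(p):
    c=(p[0],p[1]);ph=p[2];Rc=.0075/np.cos(np.pi/6)
    top=fill(circ(c,.077,.0122));mo=fill(hexm(c,.077,ph,Rc));fl=fill(hexm(c,.057,ph,Rc))*mo
    A=hexm(c,.077,ph,Rc);B=hexm(c,.057,ph,Rc);bs=[]
    for i in range(6):
        j=(i+1)%6;w=fill(np.array([A[i],A[j],B[j],B[i]]))*mo*(1-fl);bs.append(w)
    ann=top*(1-mo)
    X=[cv2.GaussianBlur(cv2.resize(b.astype(np.float32),(21,22),interpolation=cv2.INTER_AREA),(0,0),.7) for b in [fl,ann]+bs]
    X+= [X[0]*(uu-300)/5,X[0]*(vv-198)/5,X[1]*(uu-300)/5,X[1]*(vv-198)/5]
    wt=cv2.resize(fill(circ(c,.077,.0105)).astype(np.float32),(21,22),interpolation=cv2.INTER_AREA)
    g=wt>.9;M=np.array([x[g] for x in X]).T;y=I[188:210,290:311][g]
    M2=np.vstack([M,.3*np.eye(M.shape[1])]);y0=80;sol=np.linalg.lstsq(M2,np.r_[y,.3*y0*np.r_[np.ones(8),np.zeros(4)]],rcond=None)[0]
    return np.mean((M@sol-y)**2)
for ph in range(0,60,5):
    o=min((minimize(lambda q:res([q[0],q[1],np.radians(ph)]),[x0,.0227],method='Nelder-Mead',options=dict(initial_simplex=[[x0,.0227],[x0+.002,.0227],[x0,.0247]],maxiter=60)) for x0 in(.6165,.618)),key=lambda o:o.fun)
    print(ph,o.x.round(4),round(o.fun,2))
E
```

```text
[-0.4565 -0.423   0.1311] 0.6487516951478423 [0.1846 0.5971 0.2226] 2.842 1.8 q [-1.29  0.33 -0.06  1.46  0.02  1.35 -0.09] F [-0.2  0.7 -0.3] T [ 0.   -0.02 -0.04] w 0.0868 0.0
0 [0.6177 0.0244] 8.01
5 [0.6177 0.0242] 5.98
10 [0.6177 0.0241] 4.91
15 [0.6176 0.0238] 4.75
20 [0.6177 0.0236] 5.39
25 [0.6173 0.0236] 7.23
30 [0.6171 0.0232] 9.28
35 [0.6176 0.0234] 12.05
40 [0.6173 0.0235] 13.34
45 [0.6178 0.024 ] 13.36
50 [0.6178 0.0243] 12.1
55 [0.6179 0.0242] 10.61validation failed for argument at $[1]...
```

```bash
python3 -m creep '[{"tx":-0.035,"ty":-0.032,"tz":0,"turn":0.08,"fingers":1},{"tx":-0.07,"ty":-0.065,"tz":0,"turn":0.16,"fingers":1},{"tx":-0.105,"ty":-0.097,"tz":0,"turn":0.24,"fingers":1},{"tx":-0.14,"ty":-0.13,"tz":0,"turn":0.32,"fingers":1},{"tx":-0.175,"ty":-0.162,"tz":0,"turn":0.4,"fingers":1},{"tx":-0.21,"ty":-0.194,"tz":0,"turn":0.48,"fingers":1},{"tx":-0.245,"ty":-0.227,"tz":0,"turn":0.56,"fingers":1},{"tx":-0.28,"ty":-0.259,"tz":0,"turn":0.649,"fingers":1}]'
python3 to.py .4958 .0582 .0914 2.193
```

```text
time: 2.65
ee_pos: [0.3763, 0.2652, 0.2229]
tcp_rot: [[-0.58, 0.815, 0.0], [0.815, 0.58, 0.001], [0.0, 0.001, -1.0]]
force: [-0.4, -0.5, -0.7]
width: 0.087
grip_force: 0.0
[-0.238  -0.0228  0.1313] -0.0035737569381497636 [0.3763 0.2652 0.2229] 2.189 2.65 q [-0.94 -0.04  0.22  1.89  0.01  1.3  -0.1 ] F [-0.4 -0.5 -0.7] T [-0.04 -0.05  0.03] w 0.087 0.0
```

```bash
python3 -m creep '[{"tx":-0.04,"ty":-0.004,"tz":0,"turn":0,"fingers":0.2},{"tx":-0.08,"ty":-0.008,"tz":0,"turn":0,"fingers":0.2},{"tx":-0.12,"ty":-0.012,"tz":0,"turn":0,"fingers":0.2},{"tx":-0.16,"ty":-0.016,"tz":0.01,"turn":0,"fingers":0.2},{"tx":-0.2,"ty":-0.02,"tz":0.02,"turn":0,"fingers":0.2},{"tx":-0.23,"ty":-0.023,"tz":0.03,"turn":0,"fingers":0.2},{"tx":-0.238,"ty":-0.023,"tz":0.04,"turn":0,"fingers":0.2},{"tx":-0.238,"ty":-0.023,"tz":0.04,"turn":0,"fingers":0.2}]' >/dev/null
python3 to.py .4958 .0582 .0914 2.193
python3 - <<'E'
from h import *
s=shot('side','s1.png');a=cv2.imread('pics/s1.png')
cv2.imwrite('pics/s1c.png',cv2.resize(a[130:330,230:420],None,fx=3,fy=3,interpolation=3))
E
```

```text
[-0.0012  0.0001  0.0899] -0.002364083209829726 [0.4952 0.0592 0.1813] 2.191 3.45 q [-0.69  0.07  0.5   1.87 -0.04  1.21  0.45] F [-0.4  0.8 -0.9] T [-0.05  0.02  0.04] w 0.0522 0.0
```

View pics/s1c.png

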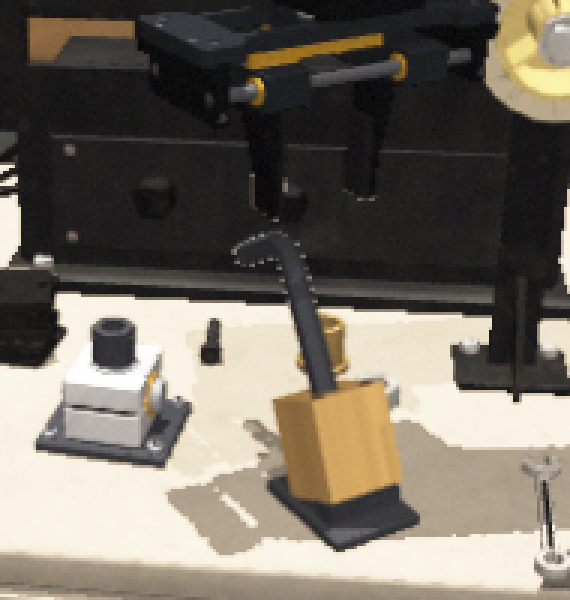

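```bash
python3 -m creep '[{"tx":0,"ty":0,"tz":0.022,"turn":0,"fingers":0.2},{"tx":0,"ty":0,"tz":0.044,"turn":0,"fingers":0.2},{"tx":0,"ty":0,"tz":0.066,"turn":0,"fingers":0.2},{"tx":0,"ty":0,"tz":0.08,"turn":0,"fingers":0.2},{"tx":0,"ty":0,"tz":0.088,"turn":0,"fingers":0.2},{"tx":0,"ty":0,"tz":0.088,"turn":0,"fingers":0.2}]' 
python3 -m creep '[{"tx":0,"ty":0,"tz":0,"turn":0,"fingers":-0.3},{"tx":0,"ty":0,"tz":0,"turn":0,"fingers":-0.5},{"tx":0,"ty":0,"tz":0,"turn":0,"fingers":-1},{"tx":0,"ty":0,"tz":0,"turn":0,"fingers":-1},{"tx":0,"ty":0,"tz":0,"turn":0,"fingers":-1}]' 20
python3 - <<'E'
from h import *
s=shot('side','s1.png');a=cv2.imread('pics/s1.png')
cv2.imwrite('pics/s2c.png',cv2.resize(a[160:330,230:420],None,fx=3,fy=3,interpolation=3))
E
```

```text
time: 4.1
ee_pos: [0.4949, 0.0614, 0.0942]
tcp_rot: [[-0.584, 0.812, -0.001], [0.812, 0.584, 0.0], [0.001, -0.001, -1.0]]
force: [-0.3, 0.5, 0.6]
width: 0.0525
grip_force: 0.0
time: 4.6
ee_pos: [0.4957, 0.0602, 0.0947]
tcp_rot: [[-0.583, 0.813, 0.0], [0.813, 0.583, 0.0], [0.0, 0.0, -1.0]]
force: [0.6, -0.2, -0.7]
width: 0.0199
grip_force: 0.0
```

View pics/s2c.png

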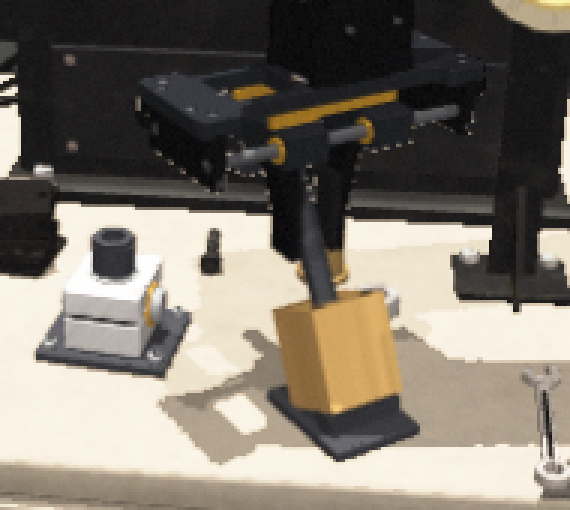

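```bash
python3 -m creep '[{"tx":0.001,"ty":0,"tz":0.002,"turn":0,"fingers":-0.5},{"tx":0.001,"ty":0,"tz":0.004,"turn":0,"fingers":-0.5},{"tx":0.001,"ty":0,"tz":0.005,"turn":0,"fingers":-1},{"tx":0.001,"ty":0,"tz":0.005,"turn":0,"fingers":-1},{"tx":0.001,"ty":0,"tz":0.005,"turn":0,"fingers":-1},{"tx":0.001,"ty":0,"tz":0.005,"turn":0,"fingers":-1},{"tx":0.001,"ty":0,"tz":0.005,"turn":0,"fingers":-1}]' 25; python3 to.py .4958 .0582 .0914 2.193
```

```text
time: 5.35
ee_pos: [0.4947, 0.061, 0.0893]
tcp_rot: [[-0.583, 0.813, -0.001], [0.813, 0.583, 0.0], [0.0, -0.0, -1.0]]
force: [-0.5, -0.1, -2.4]
width: 0.014
grip_force: 24.9
[-0.0029 -0.0008 -0.0021] -0.00014081225663620245 [0.4947 0.061  0.0893] 2.193 5.35 q [-0.67  0.19  0.5   1.97 -0.1   1.01  0.5 ] F [-0.5 -0.1 -2.4] T [0.04 0.13 0.05] w 0.014 24.9
```

```bash
python3 -m creep '[{"tx":-0.0042,"ty":0,"tz":-0.009,"turn":0,"fingers":-1},{"tx":-0.0085,"ty":0,"tz":-0.018,"turn":0,"fingers":-1},{"tx":-0.0127,"ty":0,"tz":-0.027,"turn":0,"fingers":-1},{"tx":-0.017,"ty":0,"tz":-0.036,"turn":0,"fingers":-1},{"tx":-0.021,"ty":0,"tz":-0.045,"turn":0,"fingers":-1},{"tx":-0.0254,"ty":0,"tz":-0.054,"turn":0,"fingers":-1},{"tx":-0.0254,"ty":0,"tz":-0.07,"turn":0,"fingers":-1},{"tx":-0.0254,"ty":0,"tz":-0.07,"turn":0,"fingers":-1}]'
python3 -m creep '[{"tx":0,"ty":0,"tz":-0.015,"turn":0,"fingers":-1},{"tx":0,"ty":0,"tz":-0.015,"turn":0,"fingers":-1},{"tx":0,"ty":0,"tz":-0.015,"turn":0,"fingers":-1}]' 3
python3 to.py .4958 .0582 .0914 2.193
python3 - <<'E'
from h import *
s=shot('side','s1.png');a=cv2.imread('pics/s1.png')
cv2.imwrite('pics/s3c.png',cv2.resize(a[130:320,230:420],None,fx=3,fy=3,interpolation=3))
E
```

```text
time: 6.15
ee_pos: [0.5111, 0.0402, 0.1616]
tcp_rot: [[-0.582, 0.813, 0.003], [0.813, 0.582, 0.001], [-0.001, 0.003, -1.0]]
force: [0.3, 0.6, -2.0]
width: 0.0139
grip_force: 24.9
time: 6.45
ee_pos: [0.5097, 0.0404, 0.174]
tcp_rot: [[-0.583, 0.813, -0.0], [0.813, 0.583, 0.0], [0.0, 0.0, -1.0]]
force: [0.3, -0.1, -2.3]
width: 0.0144
grip_force: 3.0
[ 0.0225 -0.001   0.0826] -1.697921005883174e-05 [0.5097 0.0404 0.174 ] 2.193 6.45 q [-0.65  0.11  0.52  1.85 -0.06  1.2   0.51] F [ 0.3 -0.1 -2.3] T [-0.05 -0.01 -0.  ] w 0.0144 3.0
```

View pics/s3c.png

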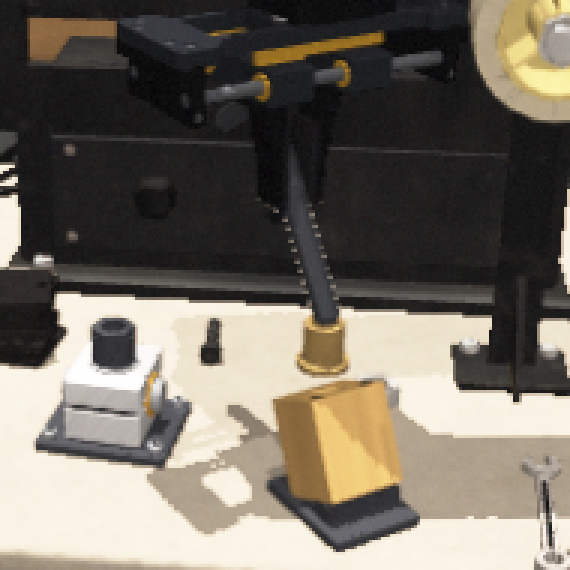

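```bash
python3 -m creep '[{"tx":0,"ty":0,"tz":0.012,"turn":0,"fingers":-1},{"tx":0,"ty":0,"tz":0.024,"turn":0,"fingers":-1},{"tx":0,"ty":0,"tz":0.036,"turn":0,"fingers":-1},{"tx":-0.002,"ty":0,"tz":0.042,"turn":0,"fingers":-1},{"tx":-0.0136,"ty":0,"tz":0.05,"turn":0,"fingers":-1},{"tx":-0.0253,"ty":0,"tz":0.061,"turn":0,"fingers":-1},{"tx":-0.0253,"ty":0,"tz":0.061,"turn":0,"fingers":-1}]' 6
python3 to.py .4958 .0582 .0914 2.193
cat > kf.py <<'E'
from fit import *
np.set_printoptions(precision=4,suppress=True)
# fit key pitch in the gripper from both outlines, long arm full; lean 0.52 at start, 1.57 when flipped
def run(verbose=True,end=.14):
    S={n:shot(n,'k_'+n+'.png') for n in('top','side')};M={}
    for n in S:
        o=r.outline_of(n,'key')
        if o and o[0]['conf']>.4:M[n]=o[0]['region'].astype(float);print(n,o[0]['conf'],o[0]['extent'])
    st=r.sense();R=np.array(st['tcp_rot']);g=st['ee_pos']-.019*R[:,2];yaw=np.arctan2(-R[1,0],-R[0,0])
    def P(q): # q: lean, along distance
        L,b,sx,lz=keypts([0,0,0,yaw,q[0]]);b=g+q[1]*lz;return [b[0],b[1],b[2],yaw,q[0]]
    def cost(q):
        c=((q[1]-.045)/.005)**2
        for n in M:
            D=cv2.distanceTransform((M[n]<.5).astype(np.uint8),cv2.DIST_L2,3);m=mask(S[n],P(q),end)
            # visible pixels must be covered by the model; model pixels may be hidden
            c+=(M[n]*(1-m)).sum()+.3*(m*(1-M[n])).sum()
        return c
    best=min((minimize(cost,[l,.045],method='Nelder-Mead',options=dict(initial_simplex=[[l,.045],[l+.1,.045],[l,.05]],maxiter=80)) for l in np.arange(.3,2.1,.2)),key=lambda o:o.fun)
    L,b,sx,lz=keypts(P(best.x));print('lean deg',np.degrees(best.x[0]),'dist',best.x[1],'cost',best.fun,'tip',L[0],'bend',b,'longtip',b-.14*lz)
if __name__=='__main__': run()
E
python3 kf.py
```

```text
time: 7.2
ee_pos: [0.5242, 0.0181, 0.112]
tcp_rot: [[-0.581, 0.814, -0.002], [0.814, 0.581, -0.002], [-0.0, -0.002, -1.0]]
force: [-0.0, -0.4, -2.8]
width: 0.0139
grip_force: 6.0
[0.0491 0.0002 0.0206] -0.0021819899841029056 [0.5242 0.0181 0.112 ] 2.191 7.2 q [-0.6   0.22  0.54  1.88 -0.13  1.07  0.61] F [-0.  -0.4 -2.8] T [-0.    0.05  0.08] w 0.0139 6.0
side 0.85 [316.4, 226.8, 44.9, 64.7]
lean deg 48.373364021746916 dist 0.04415744764730335 cost 144.3644742100539 tip [ 0.5654 -0.0367  0.1203] bend [ 0.5438 -0.0065  0.1621] longtip [0.4827 0.0785 0.0691]
```

```bash
python3 -m creep '[{"tx":-0.005,"ty":0,"tz":0.007,"turn":0,"fingers":-1},{"tx":-0.0095,"ty":0,"tz":0.0136,"turn":0,"fingers":-1},{"tx":-0.0135,"ty":0,"tz":0.021,"turn":0,"fingers":-1},{"tx":-0.0165,"ty":0,"tz":0.0286,"turn":0,"fingers":-1},{"tx":-0.019,"ty":0,"tz":0.0365,"turn":0,"fingers":-1},{"tx":-0.0208,"ty":0,"tz":0.0446,"turn":0,"fingers":-1},{"tx":-0.0218,"ty":0,"tz":0.053,"turn":0,"fingers":-1},{"tx":-0.0222,"ty":0,"tz":0.057,"turn":0,"fingers":-1}]' 6
python3 kf.py; python3 to.py .6 0 .2 2.193
python3 - <<'E'
import cv2
a=cv2.imread('pics/k_side.png');cv2.imwrite('pics/s4c.png',cv2.resize(a[130:320,230:420],None,fx=3,fy=3,interpolation=3))
E
```

```text
time: 8.2
ee_pos: [0.5368, 0.0018, 0.0553]
tcp_rot: [[-0.583, 0.813, -0.002], [0.813, 0.583, -0.0], [0.001, -0.001, -1.0]]
force: [-0.4, -0.1, -0.9]
width: 0.014
grip_force: 6.0
side 0.86 [313.3, 245.2, 43.8, 25.7]
lean deg 86.79880872383161 dist 0.04567449755926241 cost 199.00368807437644 tip [ 0.5658 -0.0377  0.0222] bend [ 0.564  -0.0352  0.0781] longtip [0.4825 0.0784 0.0703]
[-0.038   0.0498 -0.1435] -6.728306844783205e-05 [0.5374 0.0019 0.0565] 2.193 8.4 q [-0.54  0.33  0.53  1.9  -0.2   0.97  0.7 ] F [ 0.2  0.5 -2.5] T [-0.05  0.02  0.01] w 0.0141 6.0
```

View pics/s4c.png

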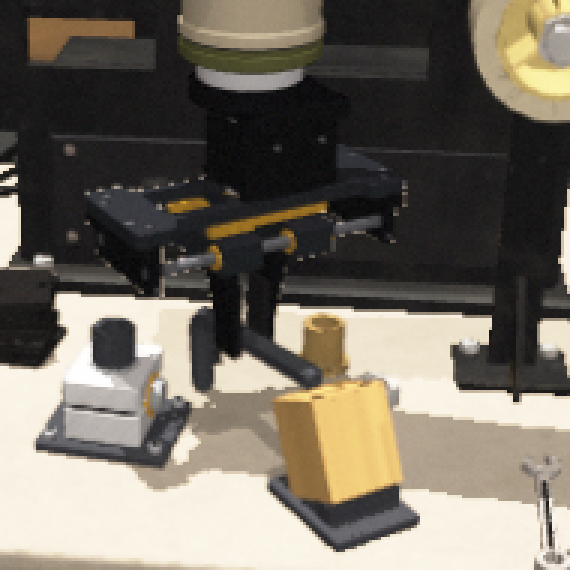

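```bash
python3 -m creep '[{"tx":0,"ty":0,"tz":0.003,"turn":0,"fingers":-1},{"tx":0,"ty":0,"tz":0.006,"turn":0,"fingers":-1},{"tx":0,"ty":0,"tz":0.006,"turn":0,"fingers":-1}]' 6
python3 -m creep '[{"tx":0,"ty":0,"tz":0,"turn":0,"fingers":-1},{"tx":0,"ty":0,"tz":0,"turn":0,"fingers":-1},{"tx":0,"ty":0,"tz":-0.025,"turn":0,"fingers":-1},{"tx":0,"ty":0,"tz":-0.06,"turn":0,"fingers":-1},{"tx":0,"ty":0,"tz":-0.1,"turn":0,"fingers":-1},{"tx":0,"ty":0,"tz":-0.105,"turn":0,"fingers":-1},{"tx":0,"ty":0,"tz":-0.105,"turn":0,"fingers":-1}]' 40
python3 kf.py; python3 to.py .586 .0568 .155 2.339
```

```text
time: 8.7
ee_pos: [0.5385, 0.0019, 0.0514]
tcp_rot: [[-0.583, 0.813, 0.002], [0.813, 0.583, 0.001], [-0.001, 0.002, -1.0]]
force: [1.0, 0.1, 4.7]
width: 0.014
grip_force: 6.0
time: 9.4
ee_pos: [0.5379, 0.002, 0.1561]
tcp_rot: [[-0.583, 0.813, 0.002], [0.813, 0.583, 0.001], [-0.0, 0.002, -1.0]]
force: [-0.8, 0.3, -3.6]
width: 0.0132
grip_force: 40.0
side 0.88 [317.9, 198.7, 46.8, 27.8]
lean deg 91.17300294726357 dist 0.05178385884011966 cost 124.25337865011463 tip [ 0.566  -0.0394  0.1158] bend [ 0.5667 -0.0403  0.1718] longtip [0.4851 0.0734 0.1746]
[ 0.0158  0.0724 -0.0013] -0.14607412085099858 [0.5364 0.0018 0.1538] 2.193 9.6 q [-0.58  0.2   0.56  1.81 -0.11  1.17  0.63] F [ 0.3 -0.2 -1.4] T [-0.01 -0.03 -0.01] w 0.0136 40.0
```

```bash
python3 -m creep '[{"tx":0.004,"ty":0.018,"tz":0,"turn":-0.036,"fingers":-1},{"tx":0.008,"ty":0.036,"tz":0,"turn":-0.073,"fingers":-1},{"tx":0.013,"ty":0.055,"tz":0,"turn":-0.11,"fingers":-1},{"tx":0.019,"ty":0.072,"tz":0,"turn":-0.146,"fingers":-1},{"tx":0.019,"ty":0.072,"tz":0.012,"turn":-0.146,"fingers":-1},{"tx":0.019,"ty":0.072,"tz":0.014,"turn":-0.146,"fingers":-1},{"tx":0.019,"ty":0.072,"tz":0.014,"turn":-0.146,"fingers":-1}]' 40
python3 kf.py; python3 to.py .5837 .0591 .131 2.339
python3 - <<'E'
import cv2,numpy as np
a=cv2.imread('pics/k_side.png')[140:300,210:370];b=cv2.imread('pics/k_top.png')[130:290,220:380]
cv2.imwrite('pics/c5.png',cv2.resize(np.hstack([a,b]),None,fx=2.5,fy=2.5,interpolation=3))
E
```

```text
time: 10.3
ee_pos: [0.5838, 0.058, 0.1402]
tcp_rot: [[-0.694, 0.72, -0.003], [0.72, 0.694, -0.001], [0.001, -0.003, -1.0]]
force: [0.9, -0.5, -1.5]
width: 0.0132
grip_force: 40.0
side 0.92 [287.6, 218.1, 52.8, 27.6]
lean deg 89.45822242295877 dist 0.04640001429797855 cost 176.64742120922492 tip [0.6174 0.0248 0.1053] bend [0.6171 0.0252 0.1613] longtip [0.5199 0.126  0.16  ]
[ 0.0012 -0.0005  0.0109] -0.0012404869400759466 [0.5849 0.0586 0.1419] 2.338 10.5 q [-0.59  0.33  0.5   1.69 -0.17  1.17  0.72] F [ 0.5 -0.5 -2.4] T [-0.03  0.03  0.  ] w 0.0136 40.0
```

View pics/c5.png

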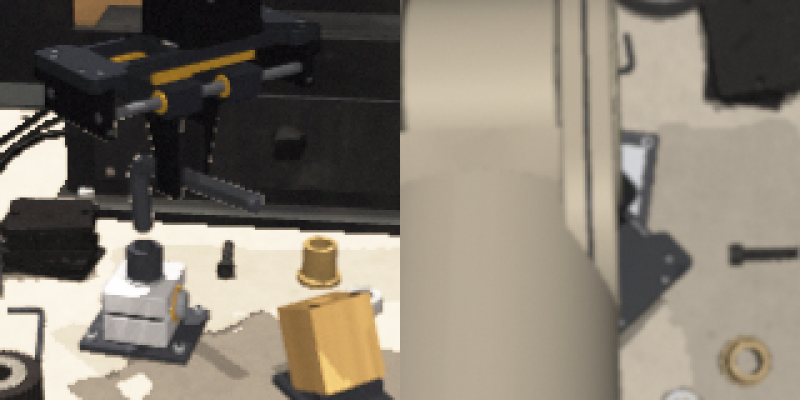

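Run:
```python
from fit import *
s=shot('side');m=r.outline_of('side','key')[0]['region'];g=s['image'].astype(int).sum(2)
for rr in range(212,232,3):
    c=np.nonzero(m[rr,:285])[0];print(rr,c.min(),c.max(),end=' | ')
for rr in range(238,250,3):print(rr,g[rr,256:282])
for d in(.044,.046,.048,.050,.052):
    st=r.sense();R=np.array(st['tcp_rot']);G=st['ee_pos']-.019*R[:,2];b=G-d*R[:,0]
    print(d,'bend',b.round(4),'short z=.11,.14',proj(s,[[b[0],b[1],.11],[b[0],b[1],.14]]).round(1).tolist(),'long end',proj(s,[b+.14*R[:,0]]).round(1))
print('screw axis',proj(s,[[.6177,.0239,z] for z in(.055,.065,.077)]).round(1).tolist())
print('long mask right end', np.nonzero(m.any(0))[0].max(), np.nonzero(m[:,311])[0])
```

```text
212 261 284 | 215 261 270 | 218 262 270 | 221 262 270 | 224 262 270 | 227 263 270 | 230 264 270 | 238 [724 720 715 695 553 295 298 240 137 144 156 153 156 145 132 127 196 278
 346 560 673 675 675 671 674 673]
241 [678 677 673 614 357 137 140 188 254 274 260 235 138 146 148 145 134 128
 182 481 683 680 679 679 675 677]
244 [672 674 682 703 617 140 139 149 145 154 159 158 146 143 149 157 145 138
 187 514 691 640 695 688 690 687]
247 [677 727 753 735 581 124 128 142 149 155 151 152 154 143 150 153 146 132
 218 597 749 751 752 751 752 750]
0.044 bend [0.6155 0.0272 0.1609] short z=.11,.14 [[267.6, 223.4], [267.4, 208.6]] long end [[317.3 224.4]]
0.046 bend [0.6169 0.0258 0.1609] short z=.11,.14 [[267.0, 223.0], [266.7, 208.2]] long end [[316.5 224. ]]
0.048 bend [0.6183 0.0243 0.1609] short z=.11,.14 [[266.4, 222.6], [266.1, 207.9]] long end [[315.7 223.5]]
0.05 bend [0.6197 0.0229 0.1609] short z=.11,.14 [[265.8, 222.3], [265.5, 207.5]] long end [[314.9 223.1]]
0.052 bend [0.6211 0.0214 0.1609] short z=.11,.14 [[265.2, 221.9], [264.9, 207.2]] long end [[314.1 222.7]]
screw axis [[267.2, 248.6], [267.1, 243.9], [267.0, 238.3]]
long mask right end 314 [216 217 218 219 220 221 222 223 224]
```

```bash
python3 -m creep '[{"tx":0.002,"ty":-0.001,"tz":0.008,"turn":0,"fingers":-1},{"tx":0.002,"ty":-0.001,"tz":0.016,"turn":0,"fingers":-1},{"tx":0.002,"ty":-0.001,"tz":0.02,"turn":0,"fingers":-1},{"tx":0.002,"ty":-0.001,"tz":0.023,"turn":0,"fingers":-1},{"tx":0.002,"ty":-0.001,"tz":0.026,"turn":0,"fingers":-1},{"tx":0.002,"ty":-0.001,"tz":0.029,"turn":0,"fingers":-1},{"tx":0.002,"ty":-0.001,"tz":0.031,"turn":0,"fingers":-1}]' 40
python3 - <<'E'
from h import *
s=shot('side','s6.png');m=r.outline_of('side','key')[0]['region'];g=s['image'].astype(int).sum(2)
print([(rr,np.nonzero(m[rr,:283])[0][[0,-1]].tolist()) for rr in range(224,246,3) if m[rr,:283].any()])
a=cv2.imread('pics/s6.png')[190:270,230:330];cv2.imwrite('pics/c6.png',cv2.resize(a,None,fx=6,fy=6,interpolation=3))
E
python3 to.py .586 .0579 .094 2.339
```

```text
time: 11.3
ee_pos: [0.5826, 0.061, 0.1106]
tcp_rot: [[-0.695, 0.719, -0.001], [0.719, 0.695, 0.001], [0.001, 0.001, -1.0]]
force: [-4.4, 5.1, 3.4]
width: 0.0132
grip_force: 40.0
[(224, [262, 272]), (227, [262, 270]), (230, [263, 270]), (233, [263, 271]), (236, [263, 271]), (239, [265, 270])]
[-0.0046  0.0004  0.0165] 0.0006307617055334447 [0.5825 0.0609 0.1105] 2.34 11.4 q [-0.59  0.36  0.49  1.73 -0.19  1.11  0.73] F [-3.7  4.3  2.4] T [ 0.86  0.62 -0.04] w 0.0134 40.0
```

View pics/c6.png

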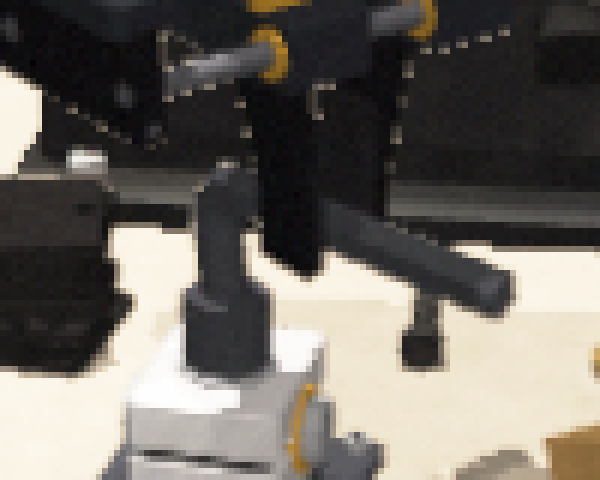

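```bash
python3 -m creep '[{"tx":0.001,"ty":0,"tz":0,"turn":0,"fingers":-1},{"tx":0.002,"ty":0,"tz":0.001,"turn":0,"fingers":-1},{"tx":0.002,"ty":0,"tz":0.003,"turn":0,"fingers":-1},{"tx":0.002,"ty":0,"tz":0.005,"turn":0,"fingers":-1},{"tx":0.002,"ty":0,"tz":0.005,"turn":0,"fingers":-1}]' 40
python3 to.py .586 .0579 .094 2.339
```

```text
time: 11.9
ee_pos: [0.5815, 0.0624, 0.1061]
tcp_rot: [[-0.695, 0.719, 0.0], [0.719, 0.695, 0.001], [0.001, 0.001, -1.0]]
force: [-5.0, 4.9, 9.7]
width: 0.0137
grip_force: 40.0
[-0.0064  0.0001  0.0121] 0.0005826523295451302 [0.5815 0.0624 0.1061] 2.34 11.9 q [-0.59  0.36  0.49  1.73 -0.19  1.1   0.73] F [-5.   4.9  9.7] T [ 0.84  0.84 -0.02] w 0.0137 40.0
```

```bash
python3 -m creep '[{"tx":0.0015,"ty":0,"tz":-0.001,"turn":0,"fingers":-1},{"tx":0.003,"ty":0,"tz":-0.001,"turn":0,"fingers":-1},{"tx":0.003,"ty":0,"tz":0.001,"turn":0,"fingers":-1},{"tx":0.003,"ty":0,"tz":0.003,"turn":0,"fingers":-1},{"tx":0.003,"ty":0,"tz":0.005,"turn":0,"fingers":-1},{"tx":0.003,"ty":0,"tz":0.005,"turn":0,"fingers":-1}]' 40
python3 to.py .586 .0579 .094 2.339
```

```text
time: 12.5
ee_pos: [0.5789, 0.0648, 0.1008]
tcp_rot: [[-0.695, 0.719, -0.001], [0.719, 0.695, 0.002], [0.002, 0.001, -1.0]]
force: [-3.1, 5.0, 8.6]
width: 0.0136
grip_force: 40.0
[-0.01    0.0003  0.0068] 0.0008137298386050595 [0.5789 0.0648 0.1008] 2.34 12.5 q [-0.59  0.36  0.49  1.74 -0.19  1.08  0.73] F [-3.1  5.   8.6] T [0.86 0.61 0.  ] w 0.0136 40.0
```

```bash
python3 kf.py
python3 - <<'E'
from h import *
s=shot('side','s7.png');m=r.outline_of('side','key')[0]['region']
print([(rr,np.nonzero(m[rr,:283])[0][[0,-1]].tolist()) for rr in range(218,250,3) if m[rr,:283].any()])
a=cv2.imread('pics/s7.png')[190:270,230:330];cv2.imwrite('pics/c7.png',cv2.resize(a,None,fx=6,fy=6,interpolation=3))
E
```

```text
side 0.71 [291.0, 237.0, 53.0, 36.8]
lean deg 82.78312108454305 dist 0.04949922415675244 cost 180.6740344459984 tip [0.618  0.0245 0.0705] bend [0.6131 0.0295 0.1261] longtip [0.5165 0.1293 0.1085]
[(221, [266, 273]), (224, [264, 274]), (227, [263, 274]), (230, [263, 273]), (233, [263, 272]), (236, [264, 272]), (239, [264, 271])]
```

View pics/c7.png

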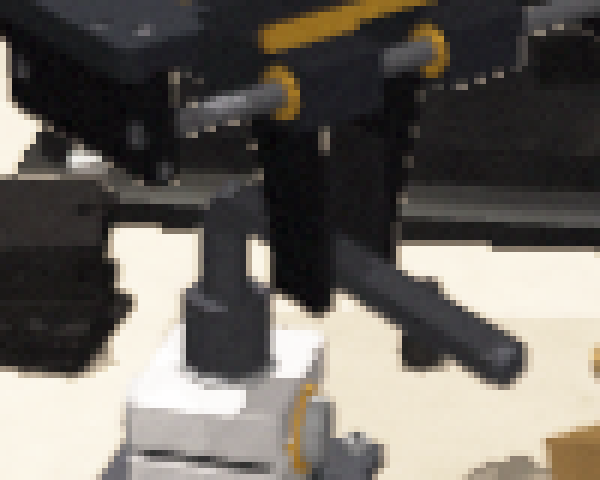

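```bash
python3 -m creep '[{"tx":-0.002,"ty":0,"tz":-0.002,"turn":0,"fingers":-1},{"tx":-0.0035,"ty":0,"tz":-0.0035,"turn":0,"fingers":-1},{"tx":-0.005,"ty":0,"tz":-0.005,"turn":0,"fingers":-1},{"tx":-0.007,"ty":0,"tz":-0.006,"turn":0,"fingers":-1},{"tx":-0.0075,"ty":0,"tz":-0.0065,"turn":0,"fingers":-1},{"tx":-0.0075,"ty":0,"tz":-0.0065,"turn":0,"fingers":-1}]' 30
python3 to.py .5833 .0595 .094 2.339;  python3 kf.py
```

```text
time: 13.4
ee_pos: [0.5817, 0.0616, 0.1059]
tcp_rot: [[-0.696, 0.718, -0.006], [0.718, 0.697, 0.004], [0.007, -0.002, -1.0]]
force: [-9.6, 10.2, 3.2]
width: 0.0133
grip_force: 30.0
[-0.0027 -0.0003  0.0119] 0.002313575528861911 [0.5817 0.0616 0.1059] 2.341 13.4 q [-0.58  0.36  0.49  1.73 -0.19  1.1   0.74] F [-9.6 10.2  3.2] T [ 2.43  2.21 -0.04] w 0.0133 30.0
side 0.73 [290.6, 232.0, 52.9, 26.2]
lean deg 86.64460497664692 dist 0.047593564336784834 cost 141.05729833287936 tip [0.6172 0.0251 0.0718] bend [0.6149 0.0274 0.1277] longtip [0.5176 0.1277 0.1195]
```

```bash
python3 -m creep '[{"tx":0,"ty":0,"tz":0,"turn":0,"fingers":-1},{"tx":0,"ty":0,"tz":0,"turn":0,"fingers":-1}]' 10
python3 to.py .5833 .0595 .094 2.339;  python3 kf.py
```

```text
time: 13.8
ee_pos: [0.5825, 0.0609, 0.1065]
tcp_rot: [[-0.696, 0.718, -0.004], [0.718, 0.696, 0.003], [0.005, -0.001, -1.0]]
force: [-8.5, 7.8, 6.3]
width: 0.0141
grip_force: 10.0
[-0.0016 -0.0004  0.0125] 0.0018659007028869468 [0.5825 0.0609 0.1065] 2.341 13.8 q [-0.58  0.36  0.49  1.73 -0.19  1.1   0.74] F [-8.5  7.8  6.3] T [1.86 1.79 0.03] w 0.0141 10.0
top 0.7 [358.2, 277.4, 15.1, 13.8]
side 0.97 [289.9, 231.9, 54.1, 25.9]
lean deg 87.00426478120377 dist 0.04683094540465389 cost 580.5372316978949 tip [0.6173 0.0251 0.0721] bend [0.6152 0.0272 0.128 ] longtip [0.5179 0.1276 0.1207]
```

```bash
python3 -m creep '[{"tx":0,"ty":0,"tz":0,"turn":0,"fingers":-1},{"tx":-0.001,"ty":0,"tz":-0.001,"turn":0,"fingers":-1},{"tx":-0.002,"ty":0,"tz":-0.002,"turn":0,"fingers":-1},{"tx":-0.002,"ty":0,"tz":-0.002,"turn":0,"fingers":-1}]' 4
python3 to.py .5833 .0595 .094 2.339;  python3 kf.py
```

```text
time: 14.4
ee_pos: [0.5847, 0.0578, 0.1083]
tcp_rot: [[-0.695, 0.719, -0.003], [0.719, 0.695, 0.001], [0.003, -0.001, -1.0]]
force: [-2.8, 4.7, 0.5]
width: 0.0138
grip_force: 4.0
[0.0022 0.0002 0.0143] 0.0005170636478286639 [0.5847 0.0578 0.1083] 2.34 14.4 q [-0.58  0.36  0.49  1.72 -0.19  1.11  0.74] F [-2.8  4.7  0.5] T [ 1.    0.66 -0.04] w 0.0138 4.0
side 0.63 [288.9, 228.2, 52.7, 23.1]
lean deg 90.09505408307214 dist 0.04785194863998636 cost 145.33161895160873 tip [0.6179 0.0235 0.0711] bend [0.618  0.0234 0.1271] longtip [0.5206 0.124  0.1274]
```

```bash
python3 -m creep '[{"tx":0.001,"ty":0,"tz":0,"turn":0,"fingers":-1},{"tx":0.0015,"ty":0,"tz":0,"turn":0,"fingers":-1},{"tx":0.0015,"ty":0,"tz":0.002,"turn":0,"fingers":-1},{"tx":0.0015,"ty":0,"tz":0.004,"turn":0,"fingers":-1},{"tx":0.0015,"ty":0,"tz":0.006,"turn":0,"fingers":-1},{"tx":0.0015,"ty":0,"tz":0.006,"turn":0,"fingers":-1}]' 60
python3 to.py .5833 .0595 .094 2.339;  python3 kf.py
```

```text
time: 15.2
ee_pos: [0.5844, 0.0602, 0.105]
tcp_rot: [[-0.696, 0.718, -0.001], [0.718, 0.696, 0.004], [0.003, 0.002, -1.0]]
force: [-13.8, 8.1, 24.5]
width: 0.0137
grip_force: 60.1
[ 0.0003 -0.0013  0.011 ] 0.0012753228564212904 [0.5844 0.0602 0.105 ] 2.34 15.2 q [-0.58  0.37  0.49  1.73 -0.2   1.1   0.74] F [-13.8   8.1  24.5] T [ 1.36  2.97 -0.19] w 0.0137 60.1
side 0.57 [288.9, 233.4, 53.4, 28.6]
lean deg 88.26060711643042 dist 0.046844917479320416 cost 156.91614882022006 tip [0.6182 0.0251 0.0696] bend [0.617  0.0263 0.1256] longtip [0.5197 0.1269 0.1213]
```

```bash
cat > kz.py <<'E'
from fit import *
np.set_printoptions(precision=4,suppress=True)
def run():
    s=shot('side','kz.png');M=r.outline_of('side','key')[0]['region'].astype(float);M[239:,:285]=0
    st=r.sense();R=np.array(st['tcp_rot']);g=st['ee_pos']-.019*R[:,2];yaw=np.arctan2(-R[1,0],-R[0,0])
    def P(q):
        L,b,sx,lz=keypts([0,0,0,yaw,q[0]]);b=g+q[1]*lz+[0,0,q[2]];return [b[0],b[1],b[2],yaw,q[0]]
    hand=np.zeros_like(M)
    def cost(q):
        m=mask(s,P(q),.14);m[239:,:285]=0
        return (M*(1-m)).sum()+.35*(m*(1-M)).sum()
    best=min((minimize(cost,[l,.048,z],method='Nelder-Mead',options=dict(initial_simplex=[[l,.048,z],[l+.08,.048,z],[l,.052,z],[l,.048,z+.003]],maxiter=120)) for l in(1.45,1.55,1.65) for z in(0,.004,-.004)),key=lambda o:o.fun)
    L,b,sx,lz=keypts(P(best.x));print('lean',np.degrees(best.x[0]).round(1),'dist,dz',best.x[1:],'cost',best.fun,'tip',L[0],'bend',b,'end',b-.14*lz)
run()
E
python3 kz.py; python3 kz.py
python3 - <<'E'
import cv2
a=cv2.imread('pics/kz.png')[200:255,235:325];cv2.imwrite('pics/c8.png',cv2.resize(a,None,fx=8,fy=8,interpolation=3))
E
```

```text
lean 94.9 dist,dz [ 0.0503 -0.008 ] cost 66.43725490196078 tip [0.6159 0.0274 0.0561] bend [0.6193 0.024  0.1119] end [0.5223 0.1242 0.1239]
lean 95.2 dist,dz [ 0.05   -0.0073] cost 75.13274509803921 tip [0.6156 0.0278 0.0566] bend [0.6191 0.0242 0.1123] end [0.5221 0.1244 0.125 ]
```

View pics/c8.png

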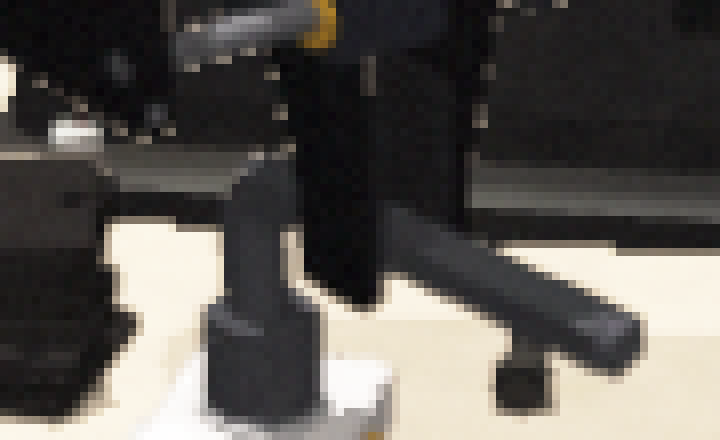

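Run:
```python
from h import *
s=shot('side');a=np.radians(134);c=np.array([.6177,.0239])
for z in(.113,.118,.126):
  for rr in(0,.03,.07,.14):
    X=[c[0]+rr*np.cos(a),c[1]+rr*np.sin(a),z];print(z,rr,proj(s,[X,[X[0],X[1],z+.007],[X[0],X[1],z-.007]]).round(1).tolist())
m=r.outline_of('side','key')[0]['region']
for c in(266,268,270,290,295,300,305,310,312): 
    q=np.nonzero(m[:,c])[0];print(c,q.min() if len(q) else 0,q.max() if len(q) else 0)
st=r.sense();print(st['time'])
```

```text
0.113 0 [[266.7, 221.1], [266.7, 217.7], [266.8, 224.5]]
0.113 0.03 [[276.2, 226.7], [276.1, 223.2], [276.2, 230.1]]
0.113 0.07 [[289.6, 234.5], [289.6, 231.0], [289.5, 238.1]]
0.113 0.14 [[315.3, 249.7], [315.5, 245.9], [315.2, 253.4]]
0.118 0 [[266.7, 218.7], [266.6, 215.2], [266.7, 222.1]]
0.118 0.03 [[276.2, 224.2], [276.1, 220.7], [276.2, 227.7]]
0.118 0.07 [[289.6, 232.0], [289.6, 228.4], [289.6, 235.6]]
0.118 0.14 [[315.4, 247.0], [315.5, 243.2], [315.3, 250.8]]
0.126 0 [[266.6, 214.7], [266.5, 211.3], [266.7, 218.2]]
0.126 0.03 [[276.1, 220.2], [276.1, 216.6], [276.1, 223.7]]
0.126 0.07 [[289.6, 227.9], [289.6, 224.2], [289.6, 231.5]]
0.126 0.14 [[315.6, 242.7], [315.7, 238.9], [315.4, 246.5]]
266 221 239
268 219 239
270 220 238
290 228 236
295 230 239
300 233 241
305 235 245
310 237 246
312 238 246
15.7
```

```bash
python3 -m creep '[{"tx":0,"ty":0,"tz":-0.003,"turn":0,"fingers":-1},{"tx":0,"ty":0,"tz":-0.003,"turn":0,"fingers":-0.5},{"tx":0,"ty":0,"tz":-0.003,"turn":0,"fingers":-0.2},{"tx":0,"ty":0,"tz":-0.003,"turn":0,"fingers":-0.2},{"tx":0,"ty":0,"tz":-0.003,"turn":0,"fingers":-0.2}]' 3
python3 - <<'E'
from h import *
s=shot('side')
m=r.outline_of('side','key')[0]['region']
for c in(264,266,268,270,290,295,300,305,310,312,314): 
    q=np.nonzero(m[:,c])[0];print(c,q.min() if len(q) else 0,q.max() if len(q) else 0,end=' | ')
E
python3 kz.py; python3 to.py .6177 .0239 .14 2.339
```

```text
time: 16.2
ee_pos: [0.5849, 0.0574, 0.1058]
tcp_rot: [[-0.694, 0.72, -0.0], [0.72, 0.694, -0.0], [-0.0, -0.0, -1.0]]
force: [0.0, -0.0, 0.1]
width: 0.0327
grip_force: 0.0
264 235 238 | 266 226 240 | 268 235 240 | 270 237 240 | 290 234 244 | 295 238 248 | 300 242 252 | 305 247 256 | 310 250 261 | 312 252 262 | 314 253 262 | lean 81.2 dist,dz [ 0.0403 -0.0167] cost 102.11764705882352 tip [0.6185 0.0228 0.059 ] bend [0.6126 0.029  0.1144] end [0.5164 0.1285 0.093 ]
[-0.0471  0.0002 -0.034 ] -0.00031861647216491207 [0.5849 0.0576 0.106 ] 2.339 16.4 q [-0.58  0.37  0.49  1.73 -0.19  1.1   0.74] F [-0.1  0.1 -0.4] T [-0.02 -0.01  0.02] w 0.0346 0.0
```

```bash
python3 -m creep '[{"tx":-0.012,"ty":0,"tz":0,"turn":0,"fingers":-0.2},{"tx":-0.025,"ty":0,"tz":0.004,"turn":0,"fingers":-0.2},{"tx":-0.025,"ty":0,"tz":0.009,"turn":0,"fingers":-0.2},{"tx":-0.025,"ty":0,"tz":0.009,"turn":0,"fingers":-1},{"tx":-0.025,"ty":0,"tz":0.009,"turn":0,"fingers":-1},{"tx":-0.025,"ty":0,"tz":0.009,"turn":0,"fingers":-1},{"tx":-0.025,"ty":0,"tz":0.009,"turn":0,"fingers":-1}]' 15
python3 to.py .6177 .0239 .14 2.339
python3 -m creep '[{"tx":-0.001,"ty":0,"tz":0.001,"turn":0,"fingers":-1},{"tx":-0.002,"ty":0,"tz":0.002,"turn":0,"fingers":-1},{"tx":-0.003,"ty":0,"tz":0.003,"turn":0,"fingers":-1},{"tx":-0.004,"ty":0,"tz":0.004,"turn":0,"fingers":-1},{"tx":-0.004,"ty":0,"tz":0.004,"turn":0,"fingers":-1}]' 15
python3 kz.py
```

```text
time: 17.1
ee_pos: [0.6021, 0.0399, 0.0971]
tcp_rot: [[-0.695, 0.719, -0.0], [0.719, 0.695, 0.0], [0.0, 0.0, -1.0]]
force: [-0.5, 0.1, 0.3]
width: 0.0137
grip_force: 14.9
[-0.0224  0.0001 -0.0429] 6.395605323561426e-05 [0.6021 0.0399 0.0971] 2.339 17.1 q [-0.54  0.41  0.5   1.69 -0.22  1.09  0.79] F [-0.5  0.1  0.3] T [-0.09  0.16 -0.05] w 0.0137 14.9
time: 17.6
ee_pos: [0.6053, 0.0392, 0.0951]
tcp_rot: [[-0.696, 0.718, 0.001], [0.718, 0.696, 0.004], [0.002, 0.003, -1.0]]
force: [-8.5, 6.4, 17.9]
width: 0.014
grip_force: 15.0
lean 83.5 dist,dz [ 0.0084 -0.0023] cost 136.97372549019607 tip [0.6154 0.0287 0.057 ] bend [0.6111 0.0332 0.1127] end [0.5143 0.1331 0.0969]
```

```bash
python3 -m creep '[{"tx":0.004,"ty":0,"tz":-0.004,"turn":0,"fingers":-1},{"tx":0.004,"ty":0,"tz":-0.004,"turn":0,"fingers":-0.2},{"tx":0.004,"ty":0,"tz":-0.004,"turn":0,"fingers":-0.2},{"tx":0.03,"ty":0,"tz":-0.001,"turn":0,"fingers":-0.2},{"tx":0.06,"ty":0,"tz":0.003,"turn":0,"fingers":-0.2},{"tx":0.09,"ty":0,"tz":0.009,"turn":0,"fingers":-0.2},{"tx":0.097,"ty":0,"tz":0.012,"turn":0,"fingers":-0.2},{"tx":0.097,"ty":0,"tz":0.012,"turn":0,"fingers":-0.2}]' 15
python3 to.py .5378 .1066 .081 2.339
python3 kz.py
```

```text
time: 18.5
ee_pos: [0.537, 0.1076, 0.0807]
tcp_rot: [[-0.696, 0.718, -0.001], [0.718, 0.696, 0.0], [0.001, -0.0, -1.0]]
force: [-0.5, -0.5, -0.2]
width: 0.0346
grip_force: 0.0
[-0.0013 -0.0001 -0.0003] 0.0018461087862933212 [0.537  0.1076 0.0807] 2.341 18.5 q [-0.69  0.31  0.47  1.85 -0.16  1.02  0.62] F [-0.5 -0.5 -0.2] T [-0.06 -0.01 -0.04] w 0.0346 0.0
lean 99.7 dist,dz [ 0.1107 -0.0081] cost 101.83960784313726 tip [0.6076 0.034  0.0183] bend [0.6142 0.0272 0.0735] end [0.5184 0.1265 0.0971]
```

```bash
cat > chk.py <<'E'
import sys
from h import *
# torque about the screw axis from tool wrench; exit 1 when the limit is reached
c=np.array([.6177,.0239]);s=r.sense();p=np.array(s['ee_pos']);F=np.array(s['force']);T=np.array(s['torque'])
d=p[:2]-c;L=np.linalg.norm(d);er=d/L;et=np.array([-er[1],er[0]])
ft=-(F[:2]@et);fr=F[:2]@er
print(f"t {s['time']:.2f} ang {np.degrees(np.arctan2(d[1],d[0])):.1f} L {L:.4f} z {p[2]:.4f} tang {ft:.1f} rad {fr:.1f} Fz {F[2]:.1f} Tz {T[2]:.2f} w {s['width']:.4f} yaw {np.degrees(np.arctan2(s['tcp_rot'][1][0],s['tcp_rot'][0][0])):.1f}")
lim=float(sys.argv[1]) if len(sys.argv)>1 else 99
sys.exit(ft>lim)
E
python3 -m creep '[{"tx":0,"ty":0,"tz":0,"turn":0,"fingers":-1},{"tx":0,"ty":0,"tz":0,"turn":0,"fingers":-1},{"tx":0,"ty":0,"tz":0,"turn":0,"fingers":-1},{"tx":0,"ty":0,"tz":-0.002,"turn":0,"fingers":-1},{"tx":0,"ty":0,"tz":-0.004,"turn":0,"fingers":-1},{"tx":0,"ty":0,"tz":-0.004,"turn":0,"fingers":-1}]' 20 >/dev/null; python3 chk.py
python3 -m creep '[{"tx":-0.0001,"ty":-0.0043,"tz":0,"turn":-0.0375,"fingers":-1},{"tx":-0.0003,"ty":-0.0087,"tz":0,"turn":-0.075,"fingers":-1},{"tx":-0.0007,"ty":-0.013,"tz":0,"turn":-0.1125,"fingers":-1},{"tx":-0.0007,"ty":-0.013,"tz":0,"turn":-0.1125,"fingers":-1}]' 20 >/dev/null; python3 chk.py
python3 -m creep '[{"tx":-0.0001,"ty":-0.0043,"tz":0,"turn":-0.0375,"fingers":-1},{"tx":-0.0003,"ty":-0.0087,"tz":0,"turn":-0.075,"fingers":-1},{"tx":-0.0007,"ty":-0.013,"tz":0,"turn":-0.1125,"fingers":-1},{"tx":-0.0007,"ty":-0.013,"tz":0,"turn":-0.1125,"fingers":-1}]' 20 >/dev/null; python3 chk.py
```

```text
t 19.20 ang 134.1 L 0.1140 z 0.0854 tang 1.2 rad -6.1 Fz -4.3 Tz -0.03 w 0.0135 yaw 134.0
t 19.60 ang 140.4 L 0.1139 z 0.0857 tang 2.9 rad -6.0 Fz -2.9 Tz -0.05 w 0.0134 yaw 140.5
t 20.00 ang 146.8 L 0.1139 z 0.0858 tang 3.4 rad -5.4 Fz -2.1 Tz -0.14 w 0.0139 yaw 146.9False
False
False
```

```bash
sed -i 's/sys.exit(ft>lim)/M=L*ft-T[2];print("M",round(M,2));sys.exit(int(M>lim))/' chk.py
python3 -m creep '[{"tx":-0.0001,"ty":-0.004,"tz":0,"turn":-0.035,"fingers":-1},{"tx":-0.0003,"ty":-0.008,"tz":0,"turn":-0.07,"fingers":-1},{"tx":-0.0006,"ty":-0.012,"tz":0,"turn":-0.105,"fingers":-1},{"tx":-0.0006,"ty":-0.012,"tz":0,"turn":-0.105,"fingers":-1}]' 20 >/dev/null; python3 chk.py 0.85 &&
python3 -m creep '[{"tx":0,"ty":-0.003,"tz":0,"turn":-0.026,"fingers":-1},{"tx":0,"ty":-0.003,"tz":0,"turn":-0.026,"fingers":-1}]' 20 >/dev/null; python3 chk.py 0.85 &&
python3 -m creep '[{"tx":0,"ty":-0.003,"tz":0,"turn":-0.026,"fingers":-1},{"tx":0,"ty":-0.003,"tz":0,"turn":-0.026,"fingers":-1}]' 20 >/dev/null && python3 chk.py 0.85 &&
python3 -m creep '[{"tx":0,"ty":-0.003,"tz":0,"turn":-0.026,"fingers":-1},{"tx":0,"ty":-0.003,"tz":0,"turn":-0.026,"fingers":-1}]' 20 >/dev/null && python3 chk.py 0.85 &&
python3 -m creep '[{"tx":0,"ty":-0.003,"tz":0,"turn":-0.026,"fingers":-1},{"tx":0,"ty":-0.003,"tz":0,"turn":-0.026,"fingers":-1}]' 20 >/dev/null && python3 chk.py 0.85
```

```text
t 20.40 ang 152.8 L 0.1139 z 0.0858 tang 3.5 rad -5.9 Fz -2.7 Tz -0.18 w 0.0139 yaw 152.9
M 0.57
t 20.60 ang 154.2 L 0.1139 z 0.0858 tang 3.5 rad -6.9 Fz -3.6 Tz -0.13 w 0.0140 yaw 154.4
M 0.52
t 20.80 ang 155.7 L 0.1139 z 0.0859 tang 3.3 rad -6.8 Fz -3.3 Tz -0.12 w 0.0137 yaw 155.9
M 0.5
t 21.00 ang 157.1 L 0.1139 z 0.0859 tang 2.7 rad -6.7 Fz -2.8 Tz -0.09 w 0.0137 yaw 157.4
M 0.4
t 21.20 ang 158.6 L 0.1139 z 0.0859 tang 2.3 rad -7.4 Fz -3.5 Tz -0.09 w 0.0138 yaw 158.9
M 0.35
```

```bash
python3 -m creep '[{"tx":-0.001,"ty":-0.003,"tz":0,"turn":-0.026,"fingers":-1},{"tx":-0.001,"ty":-0.003,"tz":0,"turn":-0.026,"fingers":-1}]' 20 >/dev/null && python3 chk.py 0.85 &&
python3 -m creep '[{"tx":0,"ty":-0.003,"tz":0,"turn":-0.026,"fingers":-1},{"tx":0,"ty":-0.003,"tz":0,"turn":-0.026,"fingers":-1}]' 20 >/dev/null && python3 chk.py 0.85 &&
python3 -m creep '[{"tx":0,"ty":-0.003,"tz":0,"turn":-0.026,"fingers":-1},{"tx":0,"ty":-0.003,"tz":0,"turn":-0.026,"fingers":-1}]' 20 >/dev/null && python3 chk.py 0.85 &&
python3 -m creep '[{"tx":0,"ty":-0.003,"tz":0,"turn":-0.026,"fingers":-1},{"tx":0,"ty":-0.003,"tz":0,"turn":-0.026,"fingers":-1}]' 20 >/dev/null && python3 chk.py 0.85 &&
python3 -m creep '[{"tx":0,"ty":-0.003,"tz":0,"turn":-0.026,"fingers":-1},{"tx":0,"ty":-0.003,"tz":0,"turn":-0.026,"fingers":-1}]' 20 >/dev/null && python3 chk.py 0.85 &&
python3 -m creep '[{"tx":0,"ty":-0.003,"tz":0,"turn":-0.026,"fingers":-1},{"tx":0,"ty":-0.003,"tz":0,"turn":-0.026,"fingers":-1}]' 20 >/dev/null && python3 chk.py 0.85 &&
python3 -m creep '[{"tx":0,"ty":-0.003,"tz":0,"turn":-0.026,"fingers":-1},{"tx":0,"ty":-0.003,"tz":0,"turn":-0.026,"fingers":-1}]' 20 >/dev/null && python3 chk.py 0.85 &&
python3 -m creep '[{"tx":0,"ty":-0.003,"tz":0,"turn":-0.026,"fingers":-1},{"tx":0,"ty":-0.003,"tz":0,"turn":-0.026,"fingers":-1}]' 20 >/dev/null && python3 chk.py 0.85
```

```text
t 21.40 ang 160.2 L 0.1139 z 0.0856 tang 2.6 rad -4.3 Fz -0.3 Tz -0.08 w 0.0138 yaw 160.4
M 0.38
t 21.60 ang 161.7 L 0.1140 z 0.0854 tang 3.8 rad -3.4 Fz -0.8 Tz -0.08 w 0.0139 yaw 161.8
M 0.51
t 21.80 ang 163.2 L 0.1141 z 0.0854 tang 3.1 rad -4.8 Fz -1.8 Tz -0.05 w 0.0134 yaw 163.3
M 0.41
t 22.00 ang 164.7 L 0.1140 z 0.0854 tang 3.7 rad -5.8 Fz -1.4 Tz -0.09 w 0.0140 yaw 164.8
M 0.51
t 22.20 ang 166.2 L 0.1141 z 0.0854 tang 3.3 rad -5.3 Fz -1.1 Tz -0.13 w 0.0139 yaw 166.3
M 0.51
t 22.40 ang 167.7 L 0.1141 z 0.0854 tang 3.2 rad -6.0 Fz -1.1 Tz -0.07 w 0.0138 yaw 167.8
M 0.44
t 22.60 ang 169.2 L 0.1141 z 0.0854 tang 3.5 rad -5.3 Fz -1.7 Tz -0.08 w 0.0137 yaw 169.3
M 0.47
t 22.80 ang 170.7 L 0.1141 z 0.0854 tang 4.3 rad -5.7 Fz -2.2 Tz -0.14 w 0.0140 yaw 170.8
M 0.63
```

Still turning at about 0.5 N m; continue.

```bash
python3 -m creep '[{"tx":-0.001,"ty":-0.003,"tz":0,"turn":-0.026,"fingers":-1},{"tx":-0.001,"ty":-0.003,"tz":0,"turn":-0.026,"fingers":-1}]' 20 >/dev/null && python3 chk.py 0.85 &&
python3 -m creep '[{"tx":0,"ty":-0.003,"tz":0,"turn":-0.026,"fingers":-1},{"tx":0,"ty":-0.003,"tz":0,"turn":-0.026,"fingers":-1}]' 20 >/dev/null && python3 chk.py 0.85 &&
python3 -m creep '[{"tx":0,"ty":-0.003,"tz":0,"turn":-0.026,"fingers":-1},{"tx":0,"ty":-0.003,"tz":0,"turn":-0.026,"fingers":-1}]' 20 >/dev/null && python3 chk.py 0.85 &&
python3 -m creep '[{"tx":0,"ty":-0.003,"tz":0,"turn":-0.026,"fingers":-1},{"tx":0,"ty":-0.003,"tz":0,"turn":-0.026,"fingers":-1}]' 20 >/dev/null && python3 chk.py 0.85 &&
python3 -m creep '[{"tx":0,"ty":-0.003,"tz":0,"turn":-0.026,"fingers":-1},{"tx":0,"ty":-0.003,"tz":0,"turn":-0.026,"fingers":-1}]' 20 >/dev/null && python3 chk.py 0.85 &&
python3 -m creep '[{"tx":0,"ty":-0.003,"tz":0,"turn":-0.026,"fingers":-1},{"tx":0,"ty":-0.003,"tz":0,"turn":-0.026,"fingers":-1}]' 20 >/dev/null && python3 chk.py 0.85 &&
python3 -m creep '[{"tx":0,"ty":-0.003,"tz":0,"turn":-0.026,"fingers":-1},{"tx":0,"ty":-0.003,"tz":0,"turn":-0.026,"fingers":-1}]' 20 >/dev/null && python3 chk.py 0.85 &&
python3 -m creep '[{"tx":0,"ty":-0.003,"tz":0,"turn":-0.026,"fingers":-1},{"tx":0,"ty":-0.003,"tz":0,"turn":-0.026,"fingers":-1}]' 20 >/dev/null && python3 chk.py 0.85
```

```text
t 23.00 ang 172.2 L 0.1141 z 0.0851 tang 3.5 rad -1.6 Fz 0.6 Tz -0.08 w 0.0137 yaw 172.2
M 0.49
t 23.20 ang 173.8 L 0.1142 z 0.0850 tang 3.8 rad -1.6 Fz 0.1 Tz -0.07 w 0.0134 yaw 173.7
M 0.51
t 23.40 ang 175.3 L 0.1142 z 0.0850 tang 3.4 rad -0.5 Fz 0.5 Tz -0.02 w 0.0140 yaw 175.2
M 0.41
t 23.60 ang 176.9 L 0.1142 z 0.0850 tang 3.7 rad -0.8 Fz 0.4 Tz -0.05 w 0.0135 yaw 176.7
M 0.47
t 23.80 ang 178.4 L 0.1142 z 0.0850 tang 3.6 rad -0.9 Fz 0.7 Tz -0.03 w 0.0135 yaw 178.2
M 0.43
t 24.00 ang 179.9 L 0.1142 z 0.0850 tang 3.9 rad -1.3 Fz 1.5 Tz -0.03 w 0.0134 yaw 179.7
M 0.48
t 24.20 ang -178.7 L 0.1142 z 0.0850 tang 4.3 rad -0.5 Fz 1.0 Tz -0.08 w 0.0138 yaw -178.9
M 0.57
t 24.40 ang -177.3 L 0.1142 z 0.0851 tang 5.2 rad -1.4 Fz 0.9 Tz -0.12 w 0.0138 yaw -177.4
M 0.71
```

```bash
python3 -m creep '[{"tx":0,"ty":-0.002,"tz":0,"turn":-0.0175,"fingers":-1},{"tx":0,"ty":-0.002,"tz":0,"turn":-0.0175,"fingers":-1}]' 20 >/dev/null && python3 chk.py 1.1 &&
python3 -m creep '[{"tx":0,"ty":-0.002,"tz":0,"turn":-0.0175,"fingers":-1},{"tx":0,"ty":-0.002,"tz":0,"turn":-0.0175,"fingers":-1}]' 20 >/dev/null && python3 chk.py 1.1 &&
python3 -m creep '[{"tx":0,"ty":-0.002,"tz":0,"turn":-0.0175,"fingers":-1},{"tx":0,"ty":-0.002,"tz":0,"turn":-0.0175,"fingers":-1}]' 20 >/dev/null && python3 chk.py 1.1
```

```text
t 24.60 ang -176.5 L 0.1142 z 0.0851 tang 6.8 rad -0.8 Fz 0.9 Tz -0.18 w 0.0135 yaw -176.4
M 0.95
t 24.80 ang -175.5 L 0.1142 z 0.0851 tang 7.9 rad -0.7 Fz 1.3 Tz -0.19 w 0.0136 yaw -175.4
M 1.09
t 25.00 ang -174.7 L 0.1142 z 0.0851 tang 8.3 rad -1.5 Fz 2.2 Tz -0.24 w 0.0136 yaw -174.3
M 1.2
```

```bash
python3 -m creep '[{"tx":0,"ty":-0.002,"tz":0,"turn":-0.0175,"fingers":-1},{"tx":0,"ty":-0.002,"tz":0,"turn":-0.0175,"fingers":-1},{"tx":0,"ty":-0.002,"tz":0,"turn":-0.0175,"fingers":-1},{"tx":0,"ty":-0.002,"tz":0,"turn":-0.0175,"fingers":-1}]' 20 >/dev/null ; python3 chk.py 1.1; python3 kz.py;python3 - <<'E'
import cv2
a=cv2.imread('pics/kz.png')[190:270,230:350];cv2.imwrite('pics/c9.png',cv2.resize(a,None,fx=5,fy=5,interpolation=3))
E
```

```text
t 25.40 ang -173.9 L 0.1143 z 0.0851 tang 8.4 rad -0.9 Fz 2.6 Tz -0.33 w 0.0140 yaw -173.4
M 1.28
lean 82.5 dist,dz [ 0.109  -0.0026] cost 78.19549019607842 tip [0.6187 0.0251 0.0601] bend [0.6115 0.0242 0.1156] end [0.4736 0.0082 0.0974]
```

View pics/c9.png

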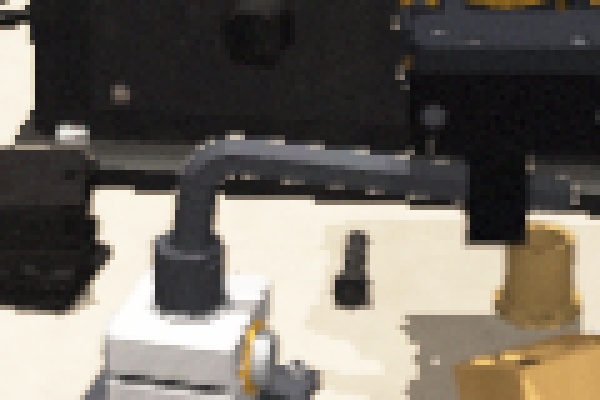

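```bash
python3 -m creep '[{"tx":0,"ty":0.003,"tz":0,"turn":0.03,"fingers":-1},{"tx":0,"ty":0.006,"tz":0.002,"turn":0.05,"fingers":-1},{"tx":0,"ty":0.006,"tz":0.004,"turn":0.05,"fingers":-1},{"tx":0,"ty":0.006,"tz":0.004,"turn":0.05,"fingers":-0.2},{"tx":0,"ty":0.006,"tz":0.004,"turn":0.05,"fingers":-0.2},{"tx":0,"ty":0.006,"tz":0.004,"turn":0.05,"fingers":-0.2}]' 15 >/dev/null ; python3 chk.py
python3 -m creep '[{"tx":-0.03,"ty":0,"tz":-0.005,"turn":0,"fingers":-0.2},{"tx":-0.06,"ty":0,"tz":-0.009,"turn":0,"fingers":-0.2},{"tx":-0.09,"ty":0,"tz":-0.013,"turn":0,"fingers":-0.2},{"tx":-0.095,"ty":0,"tz":-0.014,"turn":0,"fingers":-0.2},{"tx":-0.095,"ty":0,"tz":-0.014,"turn":0,"fingers":-1},{"tx":-0.095,"ty":0,"tz":-0.014,"turn":0,"fingers":-1},{"tx":-0.095,"ty":0,"tz":-0.014,"turn":0,"fingers":-1},{"tx":-0.095,"ty":0,"tz":-0.014,"turn":0,"fingers":-1}]' 20 >/dev/null ; python3 chk.py
python3 -m creep '[{"tx":-0.001,"ty":0,"tz":0.001,"turn":0,"fingers":-1},{"tx":-0.002,"ty":0,"tz":0.002,"turn":0,"fingers":-1},{"tx":-0.002,"ty":0,"tz":0.004,"turn":0,"fingers":-1},{"tx":-0.002,"ty":0,"tz":0.005,"turn":0,"fingers":-1},{"tx":-0.002,"ty":0,"tz":0.005,"turn":0,"fingers":-1}]' 25 >/dev/null ; python3 chk.py; python3 kz.py
```

```text
t 26.10 ang -176.1 L 0.1145 z 0.0810 tang 2.4 rad -0.7 Fz 0.9 Tz -0.07 w 0.0300 yaw -176.2
M 0.34
t 26.90 ang -176.9 L 0.0202 z 0.0951 tang 2.5 rad 1.8 Fz 1.2 Tz -0.11 w 0.0153 yaw -176.1
M 0.16
t 27.40 ang -174.9 L 0.0165 z 0.0937 tang 1.2 rad 12.2 Fz 29.9 Tz -0.35 w 0.0141 yaw -176.2
M 0.37Traceback (most recent call last):
  File "kz.py", line 14, in <module>
    run()
    ~~~^^
  File "kz.py", line 4, in run
    s=shot('side','kz.png');M=r.outline_of('side','key')[0]['region'].astype(float);M[239:,:285]=0
                              ~~~~~~~~~~~~~~~~~~~~~~~~~~^^^
IndexError: list index out of range
```

```bash
python3 -m creep '[{"tx":0.002,"ty":0,"tz":-0.005,"turn":0,"fingers":-1},{"tx":0.002,"ty":0,"tz":-0.005,"turn":0,"fingers":-0.2},{"tx":0.002,"ty":0,"tz":-0.005,"turn":0,"fingers":-0.2},{"tx":0.03,"ty":0,"tz":-0.002,"turn":0,"fingers":-0.2},{"tx":0.06,"ty":0,"tz":0.002,"turn":0,"fingers":-0.2},{"tx":0.09,"ty":0,"tz":0.007,"turn":0,"fingers":-0.2},{"tx":0.097,"ty":0,"tz":0.009,"turn":0,"fingers":-0.2},{"tx":0.097,"ty":0,"tz":0.009,"turn":0,"fingers":-0.2}]' 20 >/dev/null; python3 chk.py; python3 kz.py
python3 - <<'E'
from h import *
s=shot('side');m=r.outline_of('side','key')[0]['region']
for c in(264,266,268,270,276,282,290,300,310,318):
    q=np.nonzero(m[:,c])[0];print(c,q.min() if len(q) else 0,q.max() if len(q) else 0,end=' | ')
for d in (0,4):   # predicted home key, droop given
  for w in(3.,6.,):
    a=np.radians(-175.5);t=np.radians(w);er=np.array([np.cos(a),np.sin(a),0]);u=np.cos(t)*er-np.array([0,0,np.sin(t)])
    b=np.array([.6177,.0239,.113+d*1e-3])+er*.056*np.sin(t)
    n=np.sin(t)*er+np.array([0,0,np.cos(t)])
    print(d,w,[proj(s,[b+u*k+n*.007,b+u*k-n*.007]).round(1).tolist() for k in(.02,.05,.08)])
E
```

```text
t 28.30 ang -176.2 L 0.1150 z 0.0812 tang 2.4 rad 0.9 Fz 1.2 Tz 0.04 w 0.0345 yaw -176.1
M 0.24
lean 66.9 dist,dz [ 0.2178 -0.1167] cost 58.09058823529412 tip [0.726  0.0313 0.0176] bend [0.7041 0.0298 0.0691] end [0.5756 0.0211 0.0142]
264 0 0 | 266 225 239 | 268 221 240 | 270 220 239 | 276 218 225 | 282 219 226 | 290 220 228 | 300 222 229 | 310 224 231 | 318 225 232 | 0 3.0 [[[279.2, 218.4], [278.8, 225.2]], [[295.3, 219.5], [294.8, 226.3]], [[311.5, 220.6], [310.9, 227.3]]]
0 6.0 [[[280.9, 219.0], [280.1, 225.7]], [[297.0, 220.8], [296.1, 227.6]], [[313.0, 222.6], [312.1, 229.4]]]
4 3.0 [[[279.2, 216.5], [278.8, 223.3]], [[295.3, 217.5], [294.9, 224.3]], [[311.5, 218.6], [311.0, 225.4]]]
4 6.0 [[[280.9, 217.0], [280.1, 223.8]], [[297.0, 218.9], [296.1, 225.6]], [[313.1, 220.7], [312.1, 227.4]]]
```

```bash
python3 -m creep '[{"tx":0,"ty":0,"tz":0,"turn":0,"fingers":-1},{"tx":0,"ty":0,"tz":0,"turn":0,"fingers":-1},{"tx":0,"ty":0,"tz":0,"turn":0,"fingers":-1},{"tx":0,"ty":0,"tz":-0.002,"turn":0,"fingers":-1},{"tx":0,"ty":0,"tz":-0.004,"turn":0,"fingers":-1},{"tx":0,"ty":0,"tz":-0.004,"turn":0,"fingers":-1}]' 20 >/dev/null; python3 chk.py 0.85 &&
python3 -m creep '[{"tx":0,"ty":-0.003,"tz":0,"turn":-0.026,"fingers":-1},{"tx":0,"ty":-0.003,"tz":0,"turn":-0.026,"fingers":-1}]' 20 >/dev/null && python3 chk.py 0.9 &&
python3 -m creep '[{"tx":0,"ty":-0.002,"tz":0,"turn":-0.0175,"fingers":-1},{"tx":0,"ty":-0.002,"tz":0,"turn":-0.0175,"fingers":-1}]' 20 >/dev/null && python3 chk.py 1.1 &&
python3 -m creep '[{"tx":0,"ty":-0.002,"tz":0,"turn":-0.0175,"fingers":-1},{"tx":0,"ty":-0.002,"tz":0,"turn":-0.0175,"fingers":-1}]' 20 >/dev/null && python3 chk.py 1.1 &&
python3 -m creep '[{"tx":0,"ty":-0.002,"tz":0,"turn":-0.0175,"fingers":-1},{"tx":0,"ty":-0.002,"tz":0,"turn":-0.0175,"fingers":-1}]' 20 >/dev/null && python3 chk.py 1.1
```

```text
t 29.10 ang -176.4 L 0.1136 z 0.0853 tang 5.2 rad -2.9 Fz -2.3 Tz -0.17 w 0.0138 yaw -176.1
M 0.76
t 29.30 ang -174.9 L 0.1137 z 0.0851 tang 7.3 rad -2.2 Fz -3.2 Tz -0.22 w 0.0138 yaw -174.6
M 1.05
```

```bash
python3 -m creep '[{"tx":0,"ty":-0.002,"tz":0,"turn":-0.0175,"fingers":-1},{"tx":0,"ty":-0.002,"tz":0,"turn":-0.0175,"fingers":-1}]' 20 >/dev/null && python3 chk.py 1.5 &&
python3 -m creep '[{"tx":0,"ty":-0.002,"tz":0,"turn":-0.0175,"fingers":-1},{"tx":0,"ty":-0.002,"tz":0,"turn":-0.0175,"fingers":-1}]' 20 >/dev/null && python3 chk.py 1.5 &&
python3 -m creep '[{"tx":0,"ty":-0.002,"tz":0,"turn":-0.0175,"fingers":-1},{"tx":0,"ty":-0.002,"tz":0,"turn":-0.0175,"fingers":-1}]' 20 >/dev/null && python3 chk.py 1.5&&
python3 -m creep '[{"tx":0,"ty":-0.002,"tz":0,"turn":-0.0175,"fingers":-1},{"tx":0,"ty":-0.002,"tz":0,"turn":-0.0175,"fingers":-1}]' 20 >/dev/null && python3 chk.py 1.5
```

```text
t 29.50 ang -174.1 L 0.1137 z 0.0851 tang 7.3 rad -2.7 Fz -2.5 Tz -0.23 w 0.0137 yaw -173.6
M 1.06
t 29.70 ang -173.2 L 0.1137 z 0.0851 tang 8.2 rad -2.4 Fz -1.4 Tz -0.27 w 0.0138 yaw -172.6
M 1.21
t 29.90 ang -172.4 L 0.1137 z 0.0851 tang 10.4 rad -2.2 Fz -2.1 Tz -0.28 w 0.0137 yaw -171.6
M 1.46
t 30.10 ang -171.5 L 0.1138 z 0.0850 tang 10.7 rad -2.7 Fz -1.4 Tz -0.36 w 0.0138 yaw -170.6
M 1.58
```

```bash
python3 -m creep '[{"tx":0,"ty":0,"tz":0,"turn":0,"fingers":-1},{"tx":0,"ty":0,"tz":0,"turn":0,"fingers":-1},{"tx":0,"ty":0.003,"tz":0.002,"turn":0.026,"fingers":-1},{"tx":0,"ty":0.006,"tz":0.004,"turn":0.05,"fingers":-1},{"tx":0,"ty":0.007,"tz":0.004,"turn":0.06,"fingers":-1},{"tx":0,"ty":0.007,"tz":0.004,"turn":0.06,"fingers":-1}]' 20 >/dev/null; python3 chk.py
python3 -m creep '[{"tx":0,"ty":0,"tz":0,"turn":0,"fingers":-0.5},{"tx":0,"ty":0,"tz":0,"turn":0,"fingers":0.1},{"tx":0,"ty":0,"tz":0,"turn":0,"fingers":0.1},{"tx":0,"ty":0,"tz":0,"turn":0,"fingers":0.1}]' >/dev/null; python3 chk.py
```

```text
t 30.70 ang -174.5 L 0.1149 z 0.0811 tang 7.2 rad 3.0 Fz 4.8 Tz -0.29 w 0.0140 yaw -174.1
M 1.12
t 31.10 ang -174.0 L 0.1139 z 0.0813 tang 2.4 rad -1.7 Fz 0.3 Tz -0.02 w 0.0382 yaw -174.1
M 0.3
```

```bash
python3 -m creep '[{"tx":0,"ty":0,"tz":-0.015,"turn":0,"fingers":0.1},{"tx":0,"ty":0,"tz":-0.03,"turn":0,"fingers":0.1},{"tx":0,"ty":0,"tz":-0.06,"turn":0,"fingers":0.1},{"tx":0,"ty":0,"tz":-0.09,"turn":0,"fingers":0.1},{"tx":0,"ty":0,"tz":-0.12,"turn":0,"fingers":0.1},{"tx":0.03,"ty":0,"tz":-0.14,"turn":0,"fingers":0.1},{"tx":0.07,"ty":0,"tz":-0.14,"turn":0,"fingers":0.1},{"tx":0.07,"ty":0,"tz":-0.14,"turn":0,"fingers":0.1}]' >/dev/null; python3 chk.py
python3 - <<'E'
from h import *
a=shot('side','f_s.png')['image'];s=shot('top','f_t.png');b=s['image']
for n in('side','top'):
    o=r.outline_of(n,'key');print(n,[(round(x['conf'],2),np.round(x['extent'],1).tolist()) for x in o[:2]])
m=np.hstack([a[190:290,235:345],b[160:260,230:340]])
cv2.imwrite('pics/c10.png',cv2.resize(cv2.cvtColor(m,4),None,fx=3.6,fy=3.6,interpolation=3))
E
```

```text
t 31.90 ang -173.6 L 0.1879 z 0.2213 tang -0.7 rad 0.0 Fz 0.5 Tz -0.00 w 0.0478 yaw -174.2
M -0.13
side [(0.59, [305.6, 231.1, 80.8, 20.7])]
top [(0.63, [293.0, 240.1, 16.8, 87.5])]
```

View pics/c10.png

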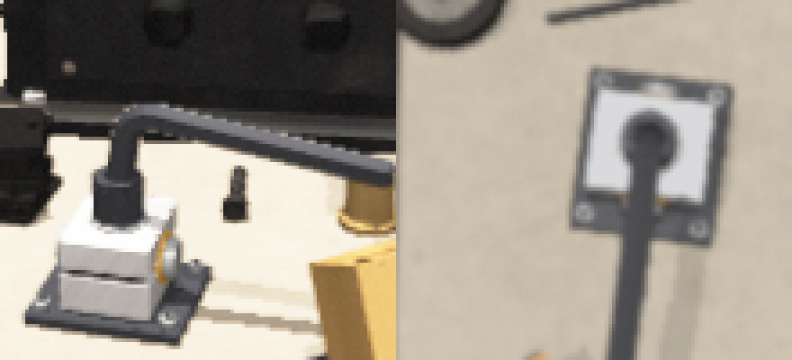

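```bash
cat > kk.py <<'E'
from fit import *
np.set_printoptions(precision=4,suppress=True)
S={};M={}
for n in('top','side'):
    S[n]=shot(n);M[n]=r.outline_of(n,'key')[0]['region'].astype(float)
def P(q): # tip xyz, yaw of short-dir, lean
    L,b,sx,lz=keypts([0,0,0,q[3],q[4]]);b=np.array(q[:3])-.056*sx;return [b[0],b[1],b[2],q[3],q[4]]
q=[0,0,0,0,0]
def cost(q):
    c=0
    for n in S:
        m=mask(S[n],P(q),.14)
        if n=='side': m[239:,:285]=0; W=M[n].copy();W[239:,:285]=0
        else: W=M[n]
        c+=((cv2.GaussianBlur(m,(0,0),1)-cv2.GaussianBlur(W,(0,0),1))**2).sum()
    return c
best=None
for y in(-.15,0,.15):
  for l in(1.42,1.5):
    x0=np.array([.6177,.0239,.058,y,l]);o=minimize(cost,x0,method='Nelder-Mead',options=dict(initial_simplex=x0+np.vstack([np.zeros(5),np.diag([.004,.004,.004,.08,.06])]),maxiter=500))
    if best is None or o.fun<best.fun:best=o
q=best.x;print('cost',best.fun,'tip',q[:3],'arm yaw',180+np.degrees(q[3]),'droop',90-np.degrees(q[4]),'t',r.sense()['time'])
L,b,sx,lz=keypts(P(q));print('bend',b,'end',b-.14*lz,[int(M[n].sum()) for n in M])
E
python3 kk.py;python3 kk.py
```

```text
cost 90.25292486147018 tip [0.6194 0.0217 0.0577] arm yaw 172.99762626950542 droop 7.683804576756188 t 32.3
bend [0.6119 0.0226 0.1132] end [0.4742 0.0395 0.0944] [664, 729]
cost 223.53773806967573 tip [ 0.6847  0.0297 -0.3972] arm yaw 171.49925360343101 droop 20.738983404512126 t 32.5
bend [ 0.6651  0.0326 -0.3449] end [ 0.5356  0.052  -0.3944] [732, 1015]
```

```bash
python3 -c "
from station import r
print(r.job_done())"
```

```text
the job is handed in; nothing more can be done
None
```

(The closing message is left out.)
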